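# Fill the slug magazine from the sloped rack and restock the rack

## Robot

A 6-joint arm with a two-finger parallel gripper is mounted at the origin on the work surface; the furniture and walls round the work are solid. World frame = base frame: x ahead of the robot, y to its left, z up, the work surface at z = 0. Lengths are in m, angles in degrees, forces in N, time in s.
With the tool pointing down it reaches from about 0.4 to 0.825 m from the base axis. Payload 7 kg.
Tool frame: the origin (TCP) lies midway between the tips of the shut fingers; the grasp point (between the pads) lies 19 mm behind it; z points along the fingers, y is the direction in which the jaws open and shut (so a half turn about z gives the same grasp; the last joint's range is limited). The gripper opens to 88 mm and grips with 3 to 60 N. Pads are 19 mm wide; open, the fingers measure 130 mm over their backs; the gripper's body (78 mm by 193 mm) begins 47 mm behind the grasp point.
Start: joints at [91.794, 20.546, 0.682, 0, -70.136, -16.507], TCP at [0.171, 0.653, 0.227] pointing down, gripper open.
Joint ranges: [-176.03, 176.03], [-82.01, 121.73], [-58.28, 71.71], [-173.87, 95.51], [-174.79, -0.11], [-173.66, 173.66]. Speed limits (degrees/s): [136.94, 136.94, 172.46, 180, 180, 180].

## Interface

Orientations are given as [roll, pitch, yaw] about the fixed x, y, z axes, in that order (R = Rz(yaw) Ry(pitch) Rx(roll)).
In Python, from plant import sensors, cams, job gives the robot as it stands.
- The arm moves only by the tool move_arm, never from a script. Its argument "commands" is a list of rows, each a list of 7 numbers: the finger opening in cm, from 0 to 8.76, then the shift along the tool's x, y, z in cm, then the turn, a rotation vector about the tool's x, y, z in rad. In form: [[hand, x, y, z, wx, wy, wz], ...]. A call has exactly 8 rows; each row is the pose to reach, as a shift and turn from the pose commanded when the call began, along the tool's axes at that moment; what a row does not reach only later rows make up. A row lasts 1/8 s, in which the tool goes at most 62.5 mm and 10.7 degrees, less where a joint would pass 70% of its speed; a pose out of reach is approached as far as the arm can. A call with a gripper value outside its range is refused whole. The fingers move at their own pace and stop on an object; the grip force is fixed at half the most. Time passes only in rows, so rows that repeat a pose let the fingers close, or fill a call up. It gives the time, the measured TCP pose, the force and the opening at its end, in the units of the state.
- sensors.get_obs(): the state, without advancing time (a new reading comes with each control period).
- cams.snapshot(name): name is "side" or "top" or "wrist"; returns a dict with "frame" (480x640x3 uint8, red, green, blue), "camera_matrix" (3x3 intrinsics, pixels), "R" (3x3) and "t" (3): a world point X has camera coordinates R X + t. Camera axes: x right, y down, z forward; pixel columns grow to the right and rows downward; lengths in m; the calibration is good to about 2 mm. A picture is of the moment at which its call begins. There is no depth.
- job.close_job(): hands the job in, once; it reports no verdict.
The state is a dict: "clock": time; "joint_pos": joint angles; "qvel": joint speeds; "tau": joint torques, N m; "tool_pos": TCP position; "orientation": TCP orientation; "force": force on the tool from outside, world axes, zero at the start; "moment": the same for the moment, N m; "opening": finger opening in m.
Only numpy, scipy, OpenCV 4.12 (cv2) and the standard library are available. Lean on these libraries where they do the work, as an engineer would, in place of code of your own. Each camera call takes 0.05 s, during which the arm holds its last target.

## Task

Fill the square-tube slug magazine: take the two oldest slugs, one after the other from the front (low end) of the sloped rack, lay each in the magazine's open tray and push it into the tube so that it drives the slugs before it deeper, until all three slugs sit against the closed end and the last is flush with the mouth. Then slide the keeper fully shut across the mouth. Put the new slug that lies on the bench on the rack behind the slug left there, so that stock keeps its order, and leave the other things on the bench where they are.

Things in the scene. Friction and masses are not known exactly. Their poses are not given: they have to be found in the camera images.
- mouth (a point): centre of the magazine's mouth at the height of a lying slug's axis, 61 mm above the bench. Axes: z up, +y into the tube along its bore. The tube's closed end is 190 mm inside the mouth, so it holds three slugs end to end (186 mm). Bore floor 45 mm above the bench, tube top 86 mm, with a 14 mm wide sight slot along the top.
- tray (a point): where the centre of a slug laid in the open tray comes, axis along the bore: 76 mm before the mouth, 61 mm above the bench; 45 mm stay free between slug and mouth for a finger. The tray runs 120 mm out from the mouth: floor level with the bore (45 mm), 38 mm wide inside, 3 mm side walls up to 63 mm above the bench, open at top and outer end. Axes as mouth.
- magazine: fixed slug magazine: dark steel square tube, 44 mm outside, 38 mm bore, on saddles and a bright base plate; its front part is cut open as a tray. Origin on the bench straight below the mouth centre, axes as mouth
- keeper (a joint): slide of the keeper, a flat bar that crosses the tray 5 to 13 mm before the mouth, 4 to 14 mm above the floor. 0 = open (drawn back to the magazine's -x side), 0.044 m = shut, at its stop. Shuts toward the magazine's +x; about 3 N of friction, stays where left; a slug more than 5 mm proud of the mouth blocks it.
- keeper_knob (a point): centre of the keeper's black ball knob, 20 mm diameter, 86 mm above the bench, on an upright 10 mm pin; push it sideways to slide the keeper. It moves with the keeper.
- rack: fixed sloped rack, two rails 40 mm over the outsides (11 mm of a slug free at each end). Origin on the bench below the front stop's inner face; z up, +x up the slope (8 degrees, 165 mm long), slugs lie along y. Rail tops 55 mm high at x=0, 78 mm at the back; stop 18 mm above them. Front slug's centre: x 16 mm, 73 mm high, each next 32 mm up the slope; they roll down when the front one goes.
- slug_in_center (a point): a plain round steel slug, 32 mm diameter and 62 mm long, 0.25 to 0.5 kg; the point is its centre and the slug's axis lies along its own y (x and z turn as it rolls). This one is in the tube already, near the mouth.
- slug_1_center (a point): a plain round steel slug, 32 mm diameter and 62 mm long, 0.25 to 0.5 kg; the point is its centre and the slug's axis lies along its own y (x and z turn as it rolls). The front (oldest) slug on the rack, against the stop. Slugs touch side by side there, so it can be gripped by its flat ends.
- slug_2_center (a point): a plain round steel slug, 32 mm diameter and 62 mm long, 0.25 to 0.5 kg; the point is its centre and the slug's axis lies along its own y (x and z turn as it rolls). Second on the rack.
- slug_3_center (a point): a plain round steel slug, 32 mm diameter and 62 mm long, 0.25 to 0.5 kg; the point is its centre and the slug's axis lies along its own y (x and z turn as it rolls). Third on the rack; it stays there and rolls down to the front.
- slug_new_center (a point): a plain round steel slug, 32 mm diameter and 62 mm long, 0.25 to 0.5 kg; the point is its centre and the slug's axis lies along its own y (x and z turn as it rolls). The new slug, lying on the bench to the left, its axis roughly across the robot's view.
- weld_magnet: bystander: triangular red welding magnet, 77x110x24 mm
- paste_jar: bystander: small jar, 60 mm diameter, 68 mm high
- paint_marker: bystander: paint marker, 126 mm long
- plate_blank: bystander: steel plate 60x88x14 mm
Things that resemble listed ones, but are neither listed nor needed, are in the scene too. What is shaped like the part that bears slug_new_center but pink is not meant.

How it is judged (in metres and radians):
On the way, in this order (a step that is already met when the one before it is completed fails the run):
1. the first slug from the rack is wholly inside the tube and has pushed the one before it deeper (y of slug_1_center in the frame of magazine between 0.025 and 0.165 m and x of slug_1_center in the frame of magazine between -0.008 and 0.008 m and z of slug_1_center in the frame of magazine between 0.052 and 0.072 m and y of slug_in_center in the frame of magazine between 0.087 and 0.165 m and x of slug_in_center in the frame of magazine between -0.008 and 0.008 m and z of slug_in_center in the frame of magazine between 0.052 and 0.072 m), for 0.2 s.
2. the second is wholly inside the tube behind it, and the column has reached the closed end (y of slug_2_center in the frame of magazine between 0.027 and 0.042 m and x of slug_2_center in the frame of magazine between -0.008 and 0.008 m and z of slug_2_center in the frame of magazine between 0.052 and 0.072 m and y of slug_1_center in the frame of magazine between 0.087 and 0.105 m and x of slug_1_center in the frame of magazine between -0.008 and 0.008 m and z of slug_1_center in the frame of magazine between 0.052 and 0.072 m and y of slug_in_center in the frame of magazine between 0.148 and 0.165 m and x of slug_in_center in the frame of magazine between -0.008 and 0.008 m and z of slug_in_center in the frame of magazine between 0.052 and 0.072 m), for 0.2 s.
3. the keeper is shut (value of joint keeper above 0.038 m), for 0.2 s.
At the end, for the whole second after the job is handed in: Tube: old slug deepest, then first and second from the rack, all up to the closed end, last rear face at most 4 mm proud; keeper within 6 mm of shut; remaining slug against the rack's stop (10 mm), new slug on the rails behind it, both centred (20 mm) and square (0.25 rad); all at rest (all of step 2 and value of joint keeper above 0.038 m and x of slug_3_center in the frame of rack between 0.006 and 0.03 m and y of slug_3_center in the frame of rack between -0.02 and 0.02 m and z of slug_3_center in the frame of rack between 0.066 and 0.082 m and angle between the y axis of each of slug_3_center, slug_new_center and the y axis of rack, either way round below 0.25 rad and x of slug_new_center in the frame of rack between 0.036 and 0.155 m and y of slug_new_center in the frame of rack between -0.02 and 0.02 m and z of slug_new_center in the frame of rack between 0.07 and 0.105 m and linear speed of each of slug_in, slug_1, slug_2, slug_3, slug_new below 0.02 m/s); the robot touches nothing.
It fails at once if one of the other loose things on the bench (magnet, jar, marker, plate) is shifted by more than 40 mm (distance of any of weld_magnet, paste_jar, paint_marker, plate_blank from where it was at the start of the episode above 0.04 m).
It fails at once if a slug falls on the floor (height (world z) of any of slug_in_center, slug_1_center, slug_2_center, slug_3_center, slug_new_center below -0.05 m).
It fails at once if the slug that must stay on the rack is taken off it (z of slug_3_center in the frame of rack above 0.115 m or z of slug_3_center in the frame of rack below 0.05 m).
It also fails if it takes over 72 s, if anything falls off the work surface, if the arm or the gripper's body presses on something with over 40 N, if the wrist force passes 120 N, or if a joint passes its speed limit or range.

## Working session

There is one attempt and no reset: what is moved stays moved. The work goes in short steps, Python scripts to look and compute and a tool call to move; the robot and the scene stay as the last step left them, time stands still between calls to the robot, and variables do not carry over. Pictures are saved under pics/ and viewed, and the job is handed in when it is done.

Besides the shell and the picture viewer there is one more tool, called after ">>>" as name(argument=value, ...) on one line, values as JSON. move_arm: Moves the arm, as the interface text tells. Its arguments: {"type":"object","properties":{"commands":{"type":"array"}},"required":["commands"]}

```bash
ls; mkdir -p pics
python3 - <<'E'
from plant import sensors,cams
import cv2,numpy as np
print(sensors.get_obs())
for n in ["side","top","wrist"]:
    s=cams.snapshot(n); cv2.imwrite(f"pics/{n}0.png",s["frame"][:,:,::-1]); print(n,s["camera_matrix"],s["R"],s["t"])
E
```

```text
pics
{'clock': 0.0, 'joint_pos': array([ 9.17942828e+01,  2.05904553e+01,  6.33775777e-01, -1.96092271e-02,
       -7.01339451e+01, -1.65057253e+01]), 'qvel': array([ 0.06757916, -0.12592381, -0.06740169,  0.07781599,  0.0157796 ,
        0.08300225]), 'tau': array([-5.14579770e-04, -5.82719886e+01,  2.93049413e+01,  6.99698031e+00,
        6.92967908e-03, -1.53584938e-04]), 'tool_pos': array([0.17133501, 0.65239959, 0.22563535]), 'orientation': array([ 1.79907872e+02, -8.07560343e-03, -1.47181143e+01]), 'force': array([-0.18835631,  0.01462458, -0.2934508 ]), 'moment': array([-0.02397612,  0.01864757,  0.0412403 ]), 'opening': 0.08744279632510857}
side [[497.38546614   0.         327.71305703]
 [  0.         497.38546614 243.92499735]
 [  0.           0.           1.        ]] [[-0.9698165  -0.24383128  0.0015034 ]
 [-0.10637679  0.4175399  -0.90241033]
 [ 0.21940814 -0.87533236 -0.43087507]] [0.46604023 0.1106092  1.07696871]
top [[525.5712865    0.         317.51649312]
 [  0.         525.5712865  237.67543415]
 [  0.           0.           1.        ]] [[ 0.00925119 -0.99980083 -0.01768378]
 [-0.9975983  -0.00801392 -0.06879982]
 [ 0.0686444   0.01827779 -0.99747374]] [0.08980652 0.44738291 1.4017879 ]
wrist [[400.84461608   0.         313.85552123]
 [  0.         400.84461608 235.65304385]
 [  0.           0.           1.        ]] [[-0.25302926 -0.96745738  0.00155058]
 [-0.92335246  0.24197183  0.2981105 ]
 [-0.28878441  0.07399894 -0.95453011]] [ 0.67497192 -0.03687521  0.39173106]
```

View pics/top0.png

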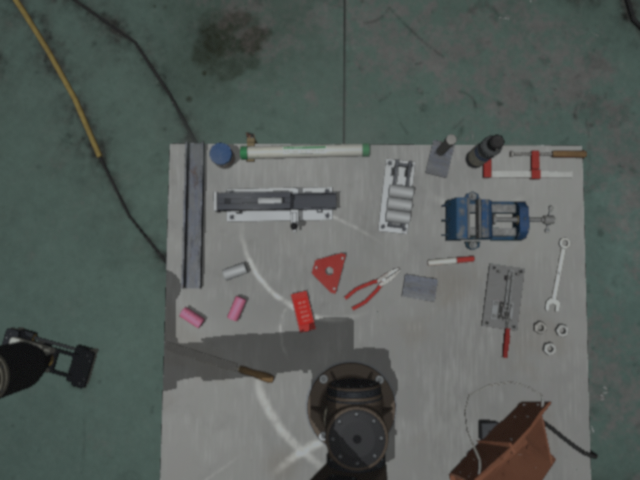

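View pics/side0.png

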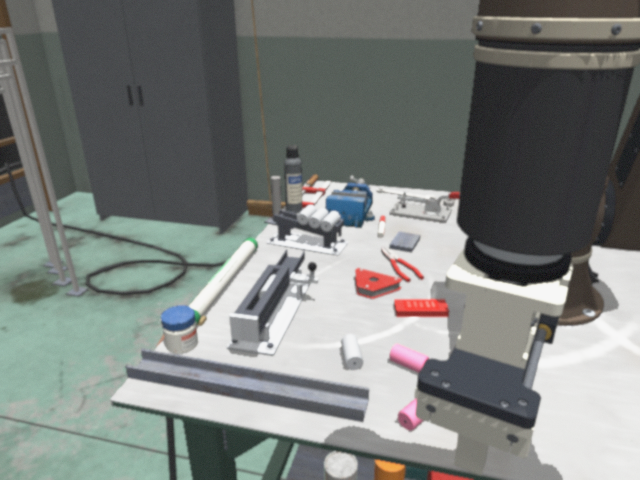

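View pics/wrist0.png

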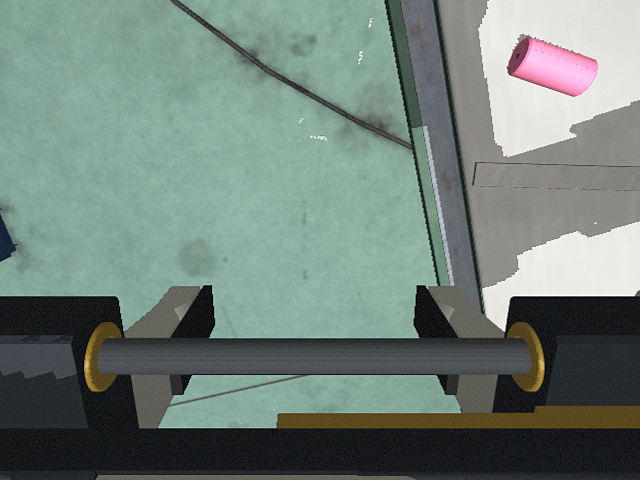

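Run:
```python
import cv2
t=cv2.imread("pics/top0.png"); s=cv2.imread("pics/side0.png")
cv2.imwrite("pics/c1.png",cv2.resize(t[150:250,200:360],None,fx=5,fy=5,interpolation=cv2.INTER_CUBIC))
cv2.imwrite("pics/c2.png",cv2.resize(t[140:250,360:480],None,fx=5,fy=5,interpolation=cv2.INTER_CUBIC))
cv2.imwrite("pics/c3.png",cv2.resize(t[240:340,170:270],None,fx=5,fy=5,interpolation=cv2.INTER_CUBIC))
cv2.imwrite("pics/c4.png",cv2.resize(s[190:380,220:400],None,fx=3,fy=3,interpolation=cv2.INTER_CUBIC))
```

```text
(no output)
```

View pics/c1.png

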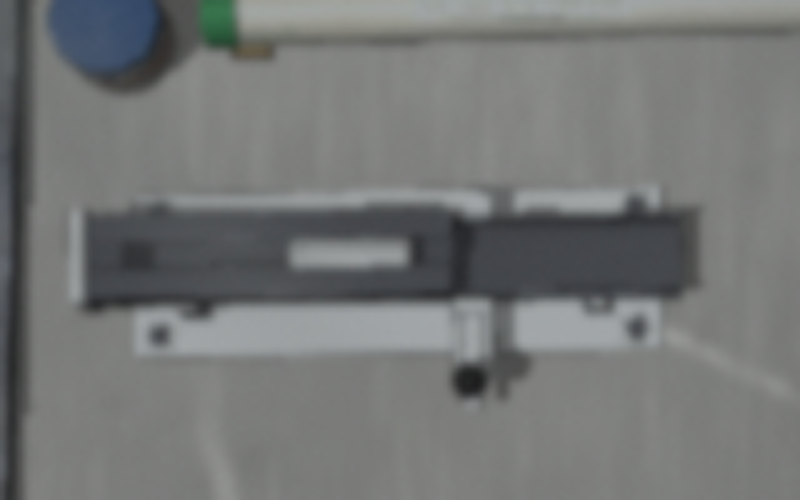

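View pics/c2.png

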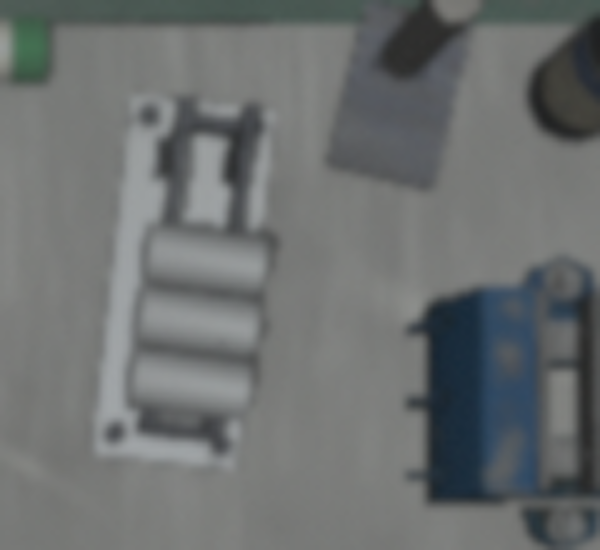

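View pics/c3.png

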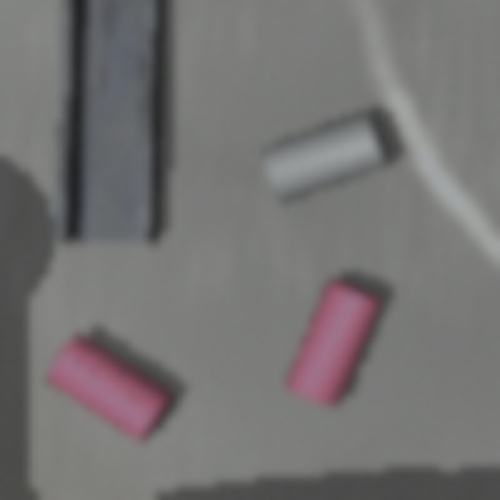

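View pics/c4.png

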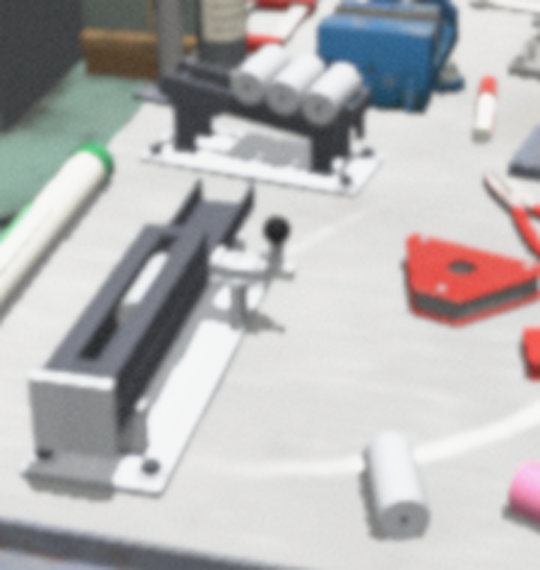

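```bash
cat > h.py <<'E'
from plant import sensors,cams
import cv2,numpy as np
from scipy.spatial.transform import Rotation as Rot
def bp(s,u,v,z):
    K,R,t=s["camera_matrix"],np.array(s["R"]),np.array(s["t"])
    d=R.T@np.linalg.solve(K,[u,v,1.]); c=-R.T@t
    return c+d*(z-c[2])/d[2]
def pj(s,X):
    p=s["R"]@np.array(X,float)+s["t"]; p=s["camera_matrix"]@p; return p[:2]/p[2]
def tcp():
    o=sensors.get_obs(); return np.array(o["tool_pos"]),Rot.from_euler('xyz',o["orientation"],degrees=True)
def rel(pos,rpy):
    "target -> shift cm, rotvec in tool axes"
    p,R=tcp(); T=Rot.from_euler('xyz',rpy,degrees=True)
    return np.round(100*R.inv().apply(np.array(pos)-p),2),np.round((R.inv()*T).as_rotvec(),4)
def save(s,n,crop=None,f=1):
    im=s["frame"][:,:,::-1]
    if crop: im=im[crop[1]:crop[3],crop[0]:crop[2]]
    if f!=1: im=cv2.resize(im,None,fx=f,fy=f,interpolation=cv2.INTER_CUBIC)
    cv2.imwrite(f"pics/{n}.png",im)
E
python3 - <<'E'
from h import *
s=cams.snapshot("top"); 
f=lambda x,y,ou,ov,z:np.round(bp(s,ou+(x+.5)/5-.5,ov+(y+.5)/5-.5,z),4)
print("tube top",[f(x,y,200,150,.086) for x,y in [(85,210),(85,305),(455,207),(455,293)]])
print("tray top end",[f(x,y,200,150,.063) for x,y in [(690,210),(690,293),(462,293)]])
print("knob",f(468,381,200,150,.086),"slot",[f(x,y,200,150,.077) for x,y in[(290,252),(410,252)]])
print("base",[f(x,y,200,150,.003) for x,y in[(135,355),(660,350),(660,185)]])
print("slugs",[f(x,y,360,140,z) for x,y,z in[(193,380,.073+.012),(200,320,.0775+.012),(208,260,.082+.012)]])
print("slug ends",[f(x,y,360,140,.073) for x,y in[(133,375),(253,383)]])
print("rackbase",[f(x,y,360,140,.005) for x,y in[(97,455),(238,465),(130,95),(278,112)]])
print("new",f(325,156,170,240,.022),[f(x,y,170,240,.016) for x,y in[(272,172),(378,140)]])
print("stand",f(455,5,360,140,.1))
E
```

```text
tube top [array([0.5593, 0.3548, 0.086 ]), array([0.5098, 0.3537, 0.086 ]), array([0.5621, 0.163 , 0.086 ]), array([0.5174, 0.1625, 0.086 ])]
tray top end [array([0.5649, 0.0413, 0.063 ]), array([0.5211, 0.041 , 0.063 ]), array([0.5203, 0.1604, 0.063 ])]
knob [0.4719 0.1552 0.086 ] slot [array([0.5393, 0.2493, 0.077 ]), array([0.5398, 0.1868, 0.077 ])]
base [array([0.4924, 0.3433, 0.003 ]), array([0.4972, 0.0559, 0.003 ]), array([0.5881, 0.0566, 0.003 ])]
slugs [array([ 0.5003, -0.1142,  0.085 ]), array([ 0.5308, -0.1172,  0.0895]), array([ 0.5611, -0.1207,  0.094 ])]
slug ends [array([ 0.5041, -0.0848,  0.073 ]), array([ 0.5003, -0.1468,  0.073 ])]
rackbase [array([ 0.468, -0.073,  0.005]), array([ 0.4631, -0.1493,  0.005 ]), array([ 0.6662, -0.0908,  0.005 ]), array([ 0.6572, -0.1716,  0.005 ])]
new [0.3553 0.3152 0.022 ] [array([0.3465, 0.3447, 0.016 ]), array([0.3642, 0.2878, 0.016 ])]
stand [ 0.6926 -0.2462  0.1   ]
```

```bash
cat >> h.py <<'E'
def plan(*wps):
    for w in wps: 
        d,r=rel(w[:3],[180,0,w[3]]); print(w,"shift",d,"rot",r)
E
python3 - <<'E'
from h import *
plan((.38,.36,.23,-10),(.5,-.115,.23,-5.5))
s=cams.snapshot("wrist"); p,R=tcp(); c=-s["R"].T@s["t"]
print("cam in tool",R.inv().apply(c-p), "\n",s["R"]@R.as_matrix())
E
```

```text
(0.38, 0.36, 0.23, -10) shift [27.61 23.   -0.37] rot [ 0.001  -0.0001 -0.0823]
(0.5, -0.115, 0.23, -5.5) shift [51.28 65.9  -0.33] rot [ 0.001  -0.     -0.1608]
cam in tool [ 0.08090365 -0.00082718 -0.15798357] 
 [[ 1.09598903e-03  9.99999348e-01 -3.21674261e-04]
 [-9.54497909e-01  9.50191418e-04 -2.98216093e-01]
 [-2.98215593e-01  6.33878977e-04  9.54498328e-01]]
```

>>> move_arm(commands=[[8.7,4.6,3.8,0,0,0,-0.014],[8.7,9.2,7.7,0,0,0,-0.028],[8.7,13.8,11.5,0,0,0,-0.042],[8.7,18.4,15.3,0,0,0,-0.056],[8.7,23,19.2,0,0,0,-0.07],[8.7,27.6,23,0,0,0,-0.082],[8.7,30.6,28.4,0,0,0,-0.09],[8.7,33.6,33.8,0,0,0,-0.1]])

```text
clock: 1.25
tool_pos: [0.4109, 0.2386, 0.2266]
orientation: [-180.0, -0.0, -9.0]
force: [0.5, 0.1, 0.8]
opening: 0.0869
```

Run:
```python
from h import *
plan((.49,-.11,.21,-5.5)); print(tcp()[0])
```

```text
(0.49, -0.11, 0.21, -5.5) shift [13.25 33.2   1.66] rot [-0.0001 -0.0001 -0.0605]
[0.41088862 0.23862737 0.22658986]
```

Run:
```python
from h import *
import pickle
s=cams.snapshot("wrist"); pickle.dump(s,open("w1.pkl","wb")); save(s,"w1")
```

```text
(no output)
```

View pics/w1.png

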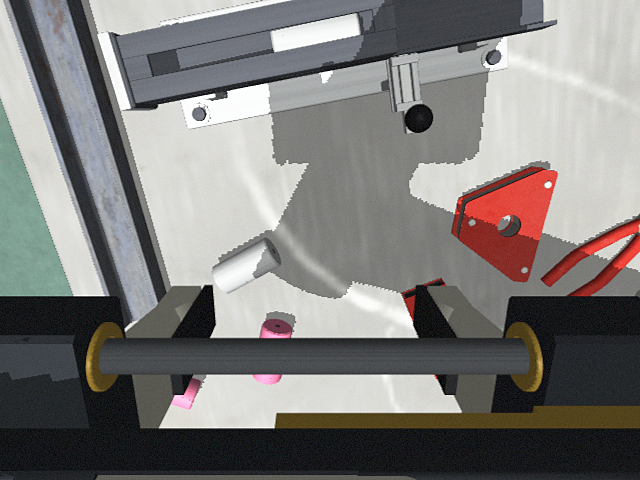

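>>> move_arm(commands=[[8.7,2,5,0.4,0,0,-0.01],[8.7,4,10,0.8,0,0,-0.02],[8.7,6,15,1.2,0,0,-0.03],[8.7,8,20,1.6,0,0,-0.04],[8.7,10,25,1.6,0,0,-0.05],[8.7,12,30,1.6,0,0,-0.06],[8.7,13.2,33.2,1.6,0,0,-0.06],[8.7,13.2,33.2,1.6,0,0,-0.06]])

```text
clock: 2.3
tool_pos: [0.4891, -0.1099, 0.2102]
orientation: [180.0, 0.0, -5.7]
force: [0.2, 0.2, 0.6]
opening: 0.0869
```

Run:
```python
from h import *
import pickle
s=cams.snapshot("wrist"); pickle.dump(s,open("w2.pkl","wb")); save(s,"w2"); print(tcp()[0])
```

```text
[ 0.48896663 -0.10890636  0.21027538]
```

View pics/w2.png

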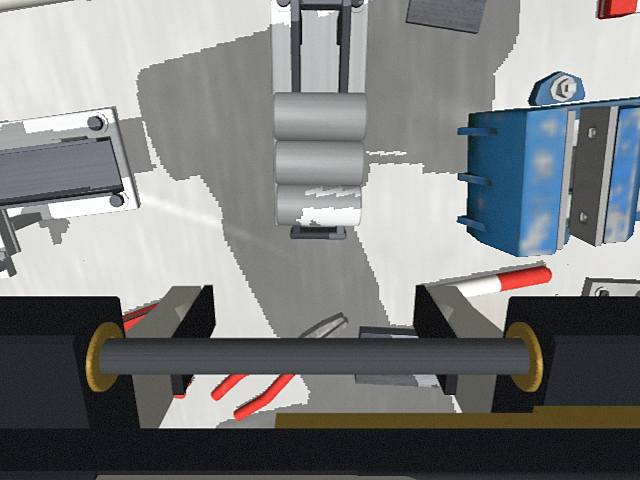

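Run:
```python
from h import *
import pickle
s=pickle.load(open("w2.pkl","rb")); save(s,"w2c",(240,0,400,250),3)
s1=pickle.load(open("w1.pkl","rb")); save(s1,"w1c",(90,0,570,140),1.66); save(s1,"w1d",(190,220,300,310),6)
print(pj(s,[.489,-.109,.210]),pj(s,[.49,-.11,.06]))
```

```text
[313.52558357 304.95966097] [314.74374183 216.06506726]
```

View pics/w2c.png

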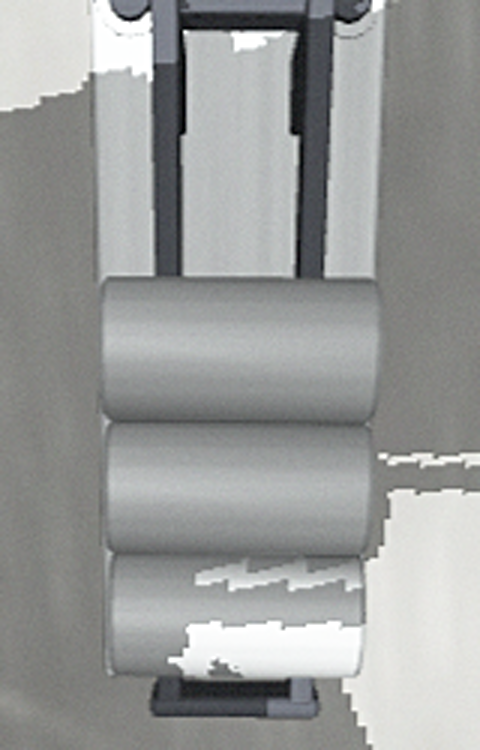

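View pics/w1c.png

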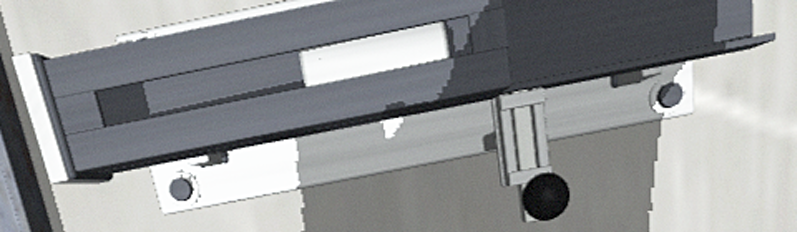

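View pics/w1d.png

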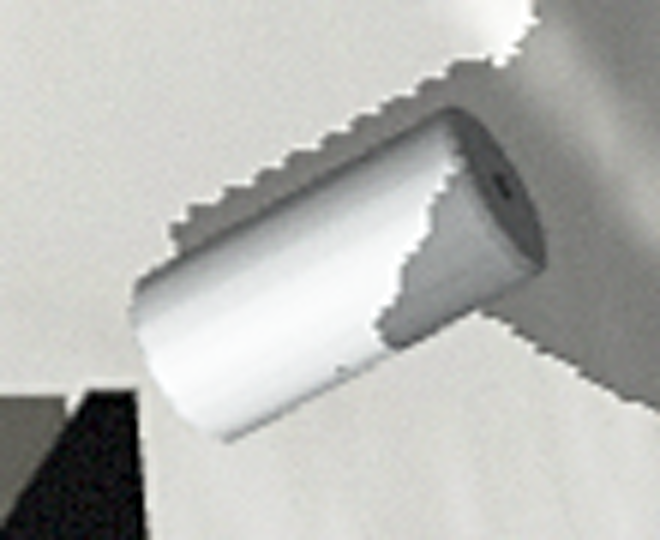

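```bash
cat >> h.py <<'E'
def slugpts(c,yaw,R=.016,L=.062):
    a=np.linspace(0,2*np.pi,73); c=np.array(c)
    ax=np.array([-np.sin(yaw),np.cos(yaw),0]); px=np.array([np.cos(yaw),np.sin(yaw),0])
    return [c+e*L/2*ax+R*(np.cos(t)*px+np.sin(t)*np.array([0,0,1])) for e in(-1,1) for t in a]
def hull(s,c,yaw): return cv2.convexHull(np.array([pj(s,p) for p in slugpts(c,yaw)],np.float32))
def fitslug(s,z,pts,x0):
    from scipy.optimize import least_squares
    f=lambda q:[cv2.pointPolygonTest(hull(s,[q[0],q[1],z],q[2]),(float(u),float(v)),True) for u,v in pts]
    r=least_squares(f,x0,diff_step=1e-3,x_scale=[.01,.01,.1]); return r.x[:2],np.degrees(r.x[2]),np.round(r.fun,2)
E
python3 - <<'E'
from h import *
import pickle
s=pickle.load(open("w2.pkl","rb"));s1=pickle.load(open("w1.pkl","rb"))
g=lambda L,ou,ov,f:[(ou+(x+.5)/f-.5,ov+(y+.5)/f-.5) for x,y in L]
x0=[.505,-.115,-.1]
print("s1",fitslug(s,.073,g([(110,600),(112,650),(364,610),(364,650),(150,674),(340,676)],240,0,3),x0))
print("s3",fitslug(s,.082,g([(103,310),(105,390),(380,310),(376,390),(140,278),(340,278)],240,0,3),[.57,-.12,-.1]))
print("new",fitslug(s1,.016,g([(290,187),(200,245),(400,130),(515,165),(545,230),(470,305),(350,372),(290,405),(134,310),(165,385)],190,220,6),[.355,.315,.3]))
print("new z.. top est")
# magazine features
h=lambda x,y,z:np.round(bp(s1,*g([(x,y)],90,0,1.66)[0],z),4)
print("knob",h(546,196,.086))
print("tube -x top edge",h(80,175,.086),h(508,90,.086))
print("closed +x",h(48,58,.086))
print("sight",h(303,70,.077),h(447,40,.077))
print("slot end/mouth",h(505,50,.086)," tray wall -x",h(770,36,.063),h(520,88,.063))
print("base",h(165,212,.004),h(690,113,.004))
E
```

```text
s1 (array([ 0.50290012, -0.11415865]), np.float64(-6.157976549075366), array([ 0.87,  1.15,  1.37,  0.65,  0.06, -0.1 ]))
s3 (array([ 0.56499484, -0.12076672]), np.float64(-5.762675313198139), array([ 1.86,  1.88,  1.66,  2.08,  0.06, -0.04]))
new (array([0.35812496, 0.31459826]), np.float64(21.083758645483844), array([-0.  ,  1.07,  0.71,  1.14,  1.04,  0.83,  0.61,  0.58,  1.04,
        1.15]))
new z.. top est
knob [0.4744 0.1536 0.086 ]
tube -x top edge [0.5138 0.3495 0.086 ] [0.5187 0.1658 0.086 ]
closed +x [0.5596 0.3495 0.086 ]
sight [0.5406 0.2485 0.077 ] [0.5425 0.1872 0.077 ]
slot end/mouth [0.5338 0.1656 0.086 ]  tray wall -x [0.5247 0.0467 0.063 ] [0.5209 0.1557 0.063 ]
base [0.494  0.3422 0.004 ] [0.5003 0.0548 0.004 ]
```

Run:
```python
from h import *
plan((.503,-.114,.061,-6.0))
```

```text
(0.503, -0.114, 0.061, -6.0) shift [ 1.46  0.37 14.93] rot [0.     0.0006 0.0053]
```

>>> move_arm(commands=[[8.7,1.5,0.35,3,0,0,0.005],[8.7,1.5,0.35,8,0,0,0.005],[8.7,1.5,0.35,12,0,0,0.005],[8.7,1.5,0.35,14.5,0,0,0.005],[8.7,1.5,0.35,14.9,0,0,0.005],[5.8,1.5,0.35,14.9,0,0,0.005],[5.8,1.5,0.35,14.9,0,0,0.005],[5.8,1.5,0.35,14.9,0,0,0.005]])

```text
clock: 3.35
tool_pos: [0.5045, -0.113, 0.0627]
orientation: [-180.0, -0.1, -5.8]
force: [0.6, -3.7, 1.0]
opening: 0.0627
```

Run:
```python
from h import *
s=cams.snapshot("wrist"); save(s,"w3"); o=sensors.get_obs(); print(o["tool_pos"],o["opening"],o["force"])
plan((.503,-.114,.13,-6.0),(.5415,.0865,.13,1.5),(.5415,.0865,.052,1.5))
```

```text
[ 0.50448037 -0.1129744   0.06268837] 0.061911558188346455 [-0.32114499  0.02819647  5.97305732]
(0.503, -0.114, 0.13, -6.0) shift [-0.12  0.12 -6.73] rot [-0.0001 -0.0021  0.0032]
(0.5415, 0.0865, 0.13, 1.5) shift [  1.67 -20.22  -6.72] rot [-0.     -0.0021 -0.1277]
(0.5415, 0.0865, 0.052, 1.5) shift [  1.66 -20.22   1.08] rot [-0.     -0.0021 -0.1277]
```

View pics/w3.png

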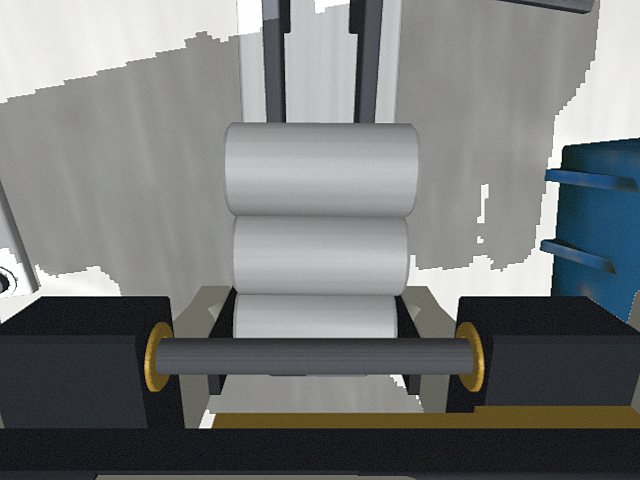

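>>> move_arm(commands=[[5.8,0,0,-1.5,0,0,0],[5.8,0,0,-4,0,0,0],[5.8,0,0,-7,0,0,0],[5.8,0.3,-4,-8,0,0,-0.03],[5.8,0.7,-9,-8,0,0,-0.06],[5.8,1.1,-14,-8,0,0,-0.1],[5.8,1.5,-18.5,-8,0,0,-0.128],[5.8,1.7,-20.2,-8,0,0,-0.128]])

```text
clock: 4.4
tool_pos: [0.5411, 0.0884, 0.1421]
orientation: [-180.0, 0.0, 1.6]
force: [-0.6, -0.7, -4.1]
opening: 0.0621
```

Run:
```python
from h import *
import pickle
s=cams.snapshot("wrist"); save(s,"w4");pickle.dump(s,open("w4.pkl","wb")); o=sensors.get_obs(); print(o["tool_pos"],o["orientation"],o["opening"],o["force"])
```

```text
[0.54159753 0.08912856 0.14202473] [-1.79972197e+02 -1.43178908e-02  1.60122158e+00] 0.06168540118806874 [ 1.31614266  1.95325692 -2.87329955]
```

View pics/w4.png

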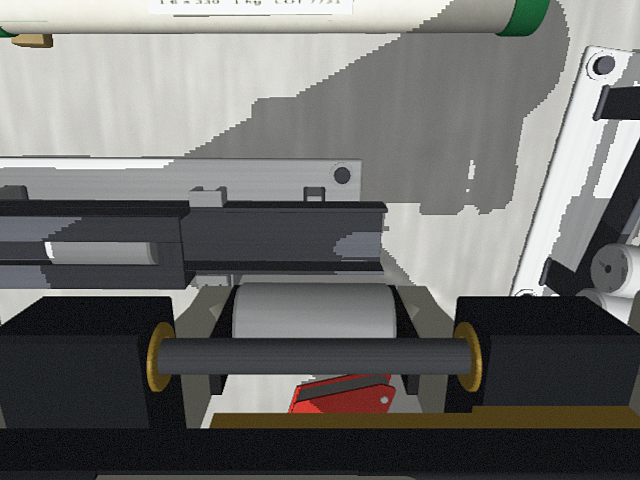

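Run:
```python
from h import *
import pickle
s=pickle.load(open("w4.pkl","rb")); save(s,"w4c",(0,180,400,310),2)
```

```text
(no output)
```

View pics/w4c.png

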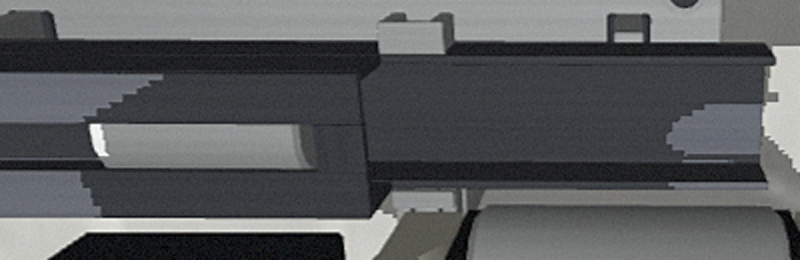

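Run:
```python
from h import *
import pickle
s=pickle.load(open("w4.pkl","rb"))
h=lambda x,y,z:np.round(bp(s,(x+.5)/2-.5,180+(y+.5)/2-.5,z),4)
print("tube +x",h(10,72,.086),h(355,73,.086)," -x",h(10,217,.086),h(365,216,.086))
print("mouth edge",h(359,74,.086),h(370,215,.086))
print("tray +x wall",h(400,57,.063),h(770,57,.063),"-x outer",h(400,187,.063),h(765,188,.063), "-x inner",h(400,180,.063),h(765,181,.063))
print("slug in sight ends",h(103,145,.075),h(302,145,.075))
```

```text
tube +x [0.5617 0.2604 0.086 ] [0.5642 0.1653 0.086 ]  -x [0.5177 0.2692 0.086 ] [0.5211 0.1655 0.086 ]
mouth edge [0.564  0.1642 0.086 ] [0.5215 0.164  0.086 ]
tray +x wall [0.5634 0.1592 0.063 ] [0.5667 0.0469 0.063 ] -x outer [0.5207 0.1616 0.063 ] [0.5238 0.045  0.063 ] -x inner [0.5231 0.1614 0.063 ] [0.5262 0.0452 0.063 ]
slug in sight ends [0.5368 0.2458 0.075 ] [0.5385 0.1865 0.075 ]
```

Run:
```python
from h import *
plan((.5437,.088,.052,1.4))
```

```text
(0.5437, 0.088, 0.052, 1.4) shift [0.2  0.12 9.  ] rot [-0.0005 -0.0002  0.0035]
```

>>> move_arm(commands=[[5.8,0.2,0.1,0,0,0,0.003],[5.8,0.2,0.1,3.5,0,0,0.003],[5.8,0.2,0.1,6.5,0,0,0.003],[5.8,0.2,0.1,8,0,0,0.003],[5.8,0.2,0.1,8.6,0,0,0.003],[5.8,0.2,0.1,9,0,0,0.003],[5.8,0.2,0.1,9,0,0,0.003],[5.8,0.2,0.1,9,0,0,0.003]])

```text
clock: 5.45
tool_pos: [0.5436, 0.0856, 0.0523]
orientation: [-180.0, -0.1, 1.3]
force: [-0.5, -0.3, -3.2]
opening: 0.0616
```

Run:
```python
from h import *
s=cams.snapshot("wrist"); save(s,"w5"); o=sensors.get_obs(); print(o["tool_pos"],o["orientation"],o["opening"],o["force"])
```

```text
[0.54355458 0.08561904 0.05220014] [-1.79973268e+02 -5.90957978e-02  1.33803210e+00] 0.06207426603272058 [ 0.43708517 -0.33211731 -3.01788394]
```

View pics/w5.png

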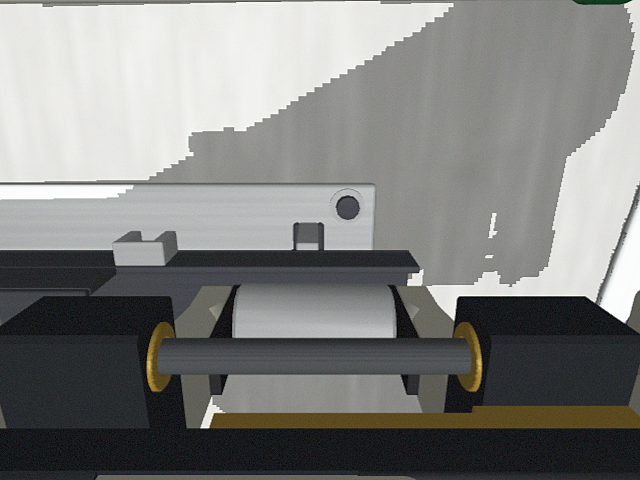

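>>> move_arm(commands=[[6.2,0,0,0.15,0,0,0],[8.7,0,0,0.2,0,0,0],[8.7,0,0,0.2,0,0,0],[8.7,0,0,-1,0,0,0],[8.7,0,0,-5,0,0,0],[4,0,2,-5.5,0,0,0],[0,0,6,-5.5,0,0,0],[0,0,7,-5.5,0,0,0]])

```text
clock: 6.5
tool_pos: [0.5445, 0.0135, 0.107]
orientation: [-180.0, -0.0, 1.2]
force: [0.1, -0.4, 1.0]
opening: 0.0627
```

Run:
```python
from h import *
import pickle
s=cams.snapshot("wrist"); save(s,"w6");pickle.dump(s,open("w6.pkl","wb")); o=sensors.get_obs(); print(o["tool_pos"],o["orientation"],o["opening"],o["force"])
s=cams.snapshot("side"); save(s,"s6",(210,180,380,360),3)
```

```text
[0.54450002 0.01330805 0.10688016] [ 1.79999421e+02 -9.14459458e-04  1.21814929e+00] 0.05813434771676119 [ 0.53060457 -1.12678146  0.14604197]
```

View pics/w6.png

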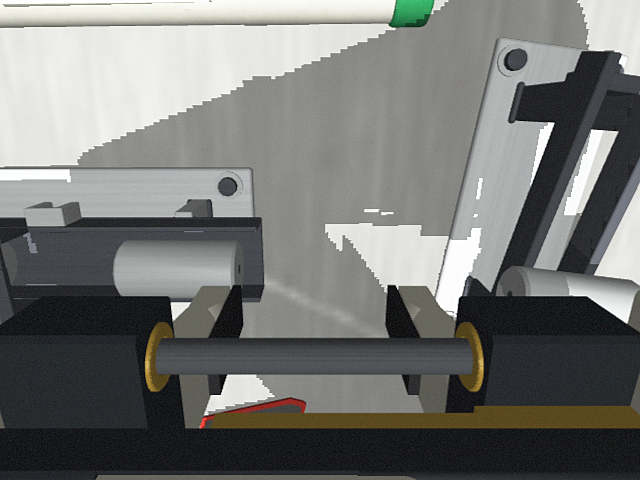

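View pics/s6.png

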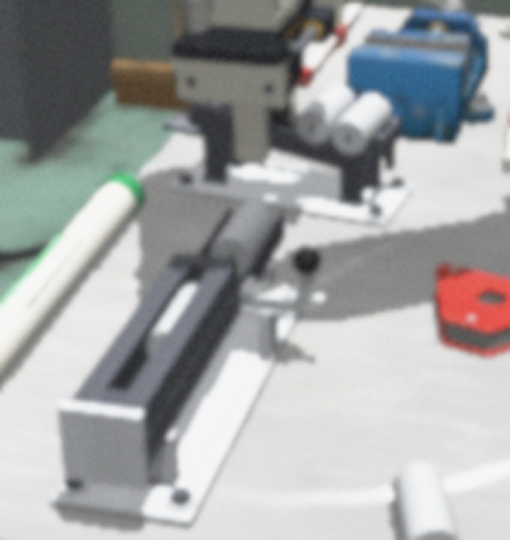

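>>> move_arm(commands=[[0,0.1,0.3,0,0,0,0],[0,0.1,0.3,0,0,0,0],[0,0.1,0.3,0,0,0,0],[0,0.1,0.3,2,0,0,0],[0,0.1,0.3,4,0,0,0],[0,0.1,0.3,5.1,0,0,0],[0,0.1,-0.5,5.1,0,0,0],[0,0.1,-1.5,5.1,0,0,0]])

```text
clock: 7.6
tool_pos: [0.546, 0.0312, 0.0562]
orientation: [-180.0, -0.1, 1.3]
force: [1.3, -0.6, 0.2]
opening: 0.0002
```

Run:
```python
from h import *
s=cams.snapshot("wrist"); save(s,"w7"); o=sensors.get_obs(); print(o["tool_pos"],o["orientation"],o["opening"],o["force"])
plan((.543,.135,.055,1.4))
```

```text
[0.54624886 0.03217784 0.05637252] [-1.79971629e+02 -9.26997637e-02  1.36413590e+00] 0.0003003175821460676 [ 1.24067202  1.9577867  -0.02932711]
(0.543, 0.135, 0.055, 1.4) shift [ -0.08 -10.29   0.14] rot [-0.0005 -0.0016 -0.0006]
```

View pics/w7.png

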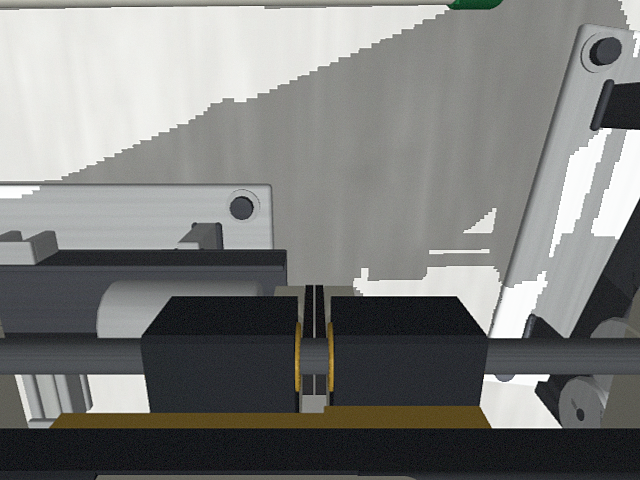

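>>> move_arm(commands=[[0,0,-1.5,0,0,0,0],[0,0,-3,0,0,0,0],[0,0,-4.5,0,0,0,0],[0,0,-6,0,0,0,0],[0,0,-7.5,0,0,0,0],[0,0,-9,0,0,0,0],[0,0,-10,0,0,0,0],[0,0,-10.3,0,0,0,0]])

```text
clock: 8.65
tool_pos: [0.543, 0.1337, 0.0559]
orientation: [179.9, 0.0, 1.4]
force: [1.3, -8.6, 7.9]
opening: 0.0004
```

Run:
```python
from h import *
s=cams.snapshot("wrist"); save(s,"w8"); o=sensors.get_obs(); print(o["tool_pos"],o["orientation"],o["opening"],o["force"])
s=cams.snapshot("side"); save(s,"s8",(210,200,350,360),3.5)
s=cams.snapshot("top"); save(s,"t8",(200,150,360,250),5)
```

```text
[0.54302158 0.13389189 0.05593806] [1.79943340e+02 6.86142077e-03 1.37729218e+00] 0.0008610249178413484 [-0.36042247 -5.43478856  5.61531819]
```

View pics/w8.png

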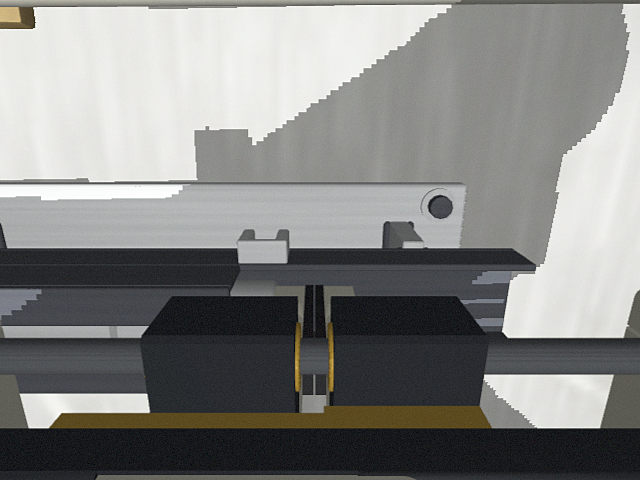

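View pics/s8.png

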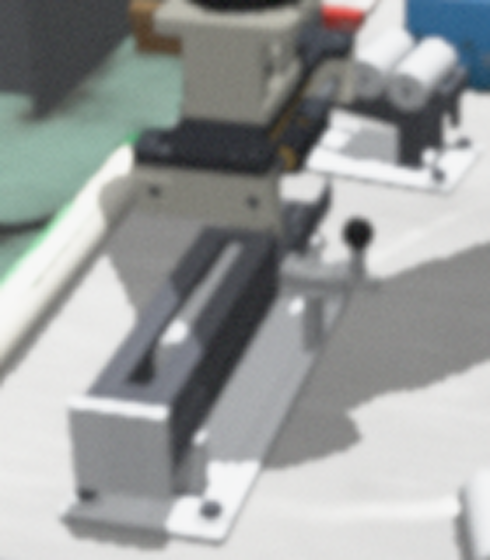

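View pics/t8.png

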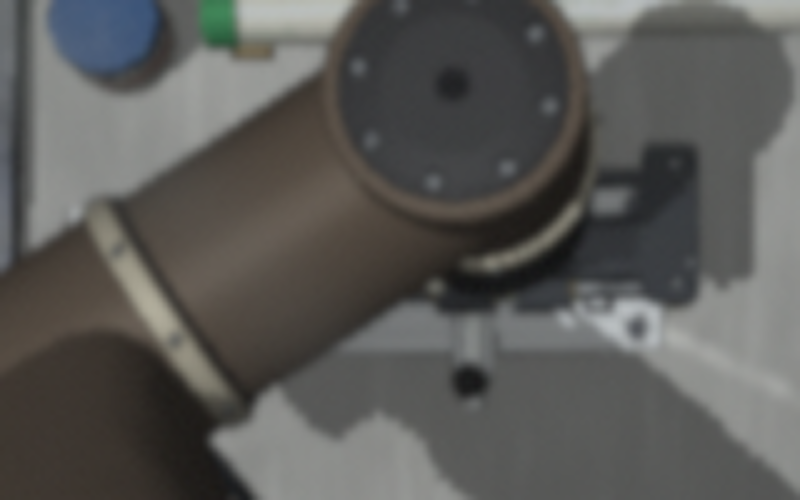

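>>> move_arm(commands=[[0,0,-0.3,0,0,0,0],[0,0,-0.6,0,0,0,0],[0,0,-0.7,0,0,0,0],[0,0,-0.8,0,0,0,0],[0,0,-0.8,0,0,0,0],[0,0,-0.8,0,0,0,0],[0,0,-0.8,0,0,0,0],[0,0,-0.8,0,0,0,0]])

```text
clock: 9.8
tool_pos: [0.5428, 0.1412, 0.0559]
orientation: [179.9, 0.0, 1.3]
force: [0.9, -7.1, 6.5]
opening: 0.0004
```

Run:
```python
from h import *
s=cams.snapshot("wrist"); save(s,"w9",(150,230,400,420),3); o=sensors.get_obs(); print(o["tool_pos"],o["orientation"],o["opening"],o["force"])
```

```text
[0.54275231 0.14115787 0.05589734] [1.79936353e+02 1.70260415e-02 1.34036693e+00] 0.0008929112977870298 [ 0.26042808 -7.3528759   5.4927445 ]
```

View pics/w9.png

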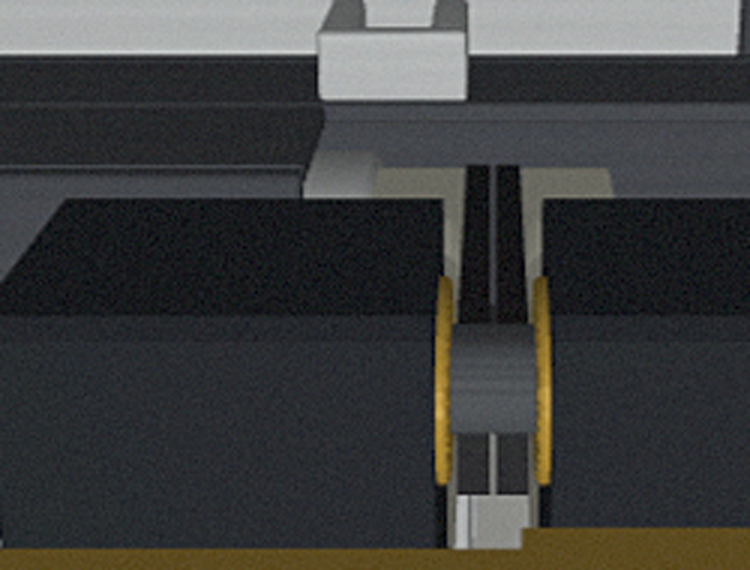

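Run:
```python
from h import *
s=cams.snapshot("wrist")
def bx(u,v,x):
    K,R,t=s["camera_matrix"],s["R"],s["t"]; d=R.T@np.linalg.solve(K,[u,v,1.]); c=-R.T@t
    return c+d*(x-c[0])/d[0]
f=lambda x,y:(150+(x+.5)/3-.5,230+(y+.5)/3-.5)
for x in(.548,.5523,.556): print(bx(*f(375,165),x))
print("right finger",bx(*f(612,170),.5523))
print("mouth top outer",bp(s,*f(320,106),.086),bp(s,*f(324,108),.086),bp(s,*f(303,167),.086))
print("slug at",bp(s,*f(340,150),.07))
```

```text
[0.548      0.15980438 0.04710543]
[0.5523     0.15891267 0.05656011]
[0.556      0.15814537 0.06469553]
right finger [0.5523     0.12506722 0.05648547]
mouth top outer [0.5728771  0.16237574 0.086     ] [0.57264303 0.16192371 0.086     ] [0.56523603 0.16448604 0.086     ]
slug at [0.56042721 0.16218015 0.07      ]
```

>>> move_arm(commands=[[0,0,-0.1,0,0,0,0],[0,0,-0.2,0,0,0,0],[0,0,-0.3,0,0,0,0],[0,0,-0.4,0,0,0,0],[0,0,-0.4,0,0,0,0],[0,0,-0.4,0,0,0,0],[0,0,-0.4,0,0,0,0],[0,0,-0.4,0,0,0,0]])

```text
clock: 10.9
tool_pos: [0.5426, 0.1451, 0.0559]
orientation: [179.9, 0.0, 1.3]
force: [1.1, -8.2, 6.4]
opening: 0.0005
```

Run:
```python
from h import *
s=cams.snapshot("wrist"); save(s,"w10",(150,230,400,420),3); o=sensors.get_obs(); print(o["tool_pos"],o["orientation"],o["opening"],o["force"])
```

```text
[0.54262986 0.14511635 0.0558827 ] [1.79930026e+02 2.20938004e-02 1.34192439e+00] 0.0004850820635652496 [ 0.38405228 -7.93170178  6.172581  ]
```

View pics/w10.png

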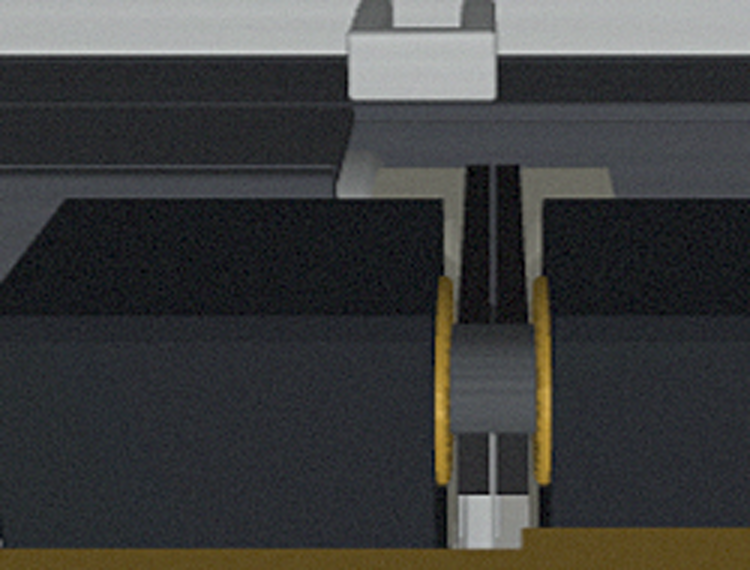

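Run:
```python
from h import *
plan((.5035,-.1135,.13,-6),(.5035,-.1135,.0615,-6))
```

```text
(0.5035, -0.1135, 0.13, -6) shift [-4.52 25.77 -7.38] rot [0.0012 0.0003 0.1281]
(0.5035, -0.1135, 0.0615, -6) shift [-4.52 25.76 -0.53] rot [0.0012 0.0003 0.1281]
```

>>> move_arm(commands=[[0,0,1,0,0,0,0],[0,0,1.5,-4,0,0,0],[0,0,4,-9,0,0,0.02],[5,-1,9,-9,0,0,0.05],[8.7,-2,14,-9,0,0,0.08],[8.7,-3,19,-9,0,0,0.11],[8.7,-4,24,-9,0,0,0.128],[8.7,-4.5,25.8,-9,0,0,0.128]])

```text
clock: 11.95
tool_pos: [0.503, -0.1152, 0.1453]
orientation: [-180.0, 0.0, -6.1]
force: [-0.8, 1.1, 1.2]
opening: 0.0443
```

Run:
```python
from h import *
s=cams.snapshot("wrist"); save(s,"w11"); o=sensors.get_obs(); print(o["tool_pos"],o["orientation"],o["opening"],o["force"])
plan((.5035,-.1135,.0615,-6))
s=cams.snapshot("top"); save(s,"t11",(200,150,360,250),5)
```

```text
[ 0.50268117 -0.11578743  0.14525736] [-1.79978184e+02  3.15868203e-02 -6.12359673e+00] 0.04912823013891354 [-0.59914362 -1.73102742 -0.14714975]
(0.5035, -0.1135, 0.0615, -6) shift [ 0.06 -0.23  8.38] rot [-0.0004  0.0006 -0.0022]
```

View pics/w11.png

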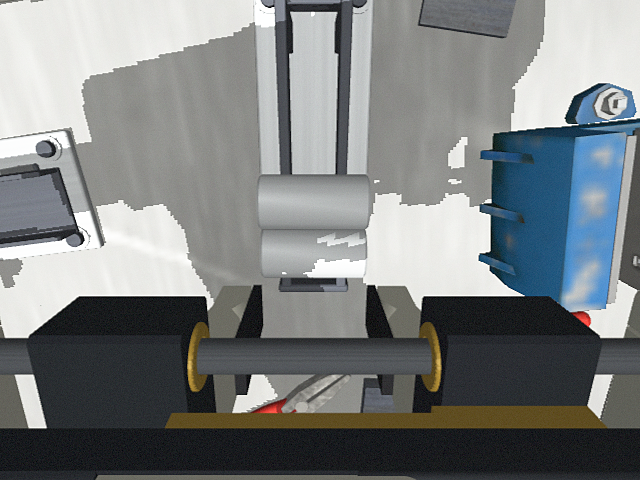

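View pics/t11.png

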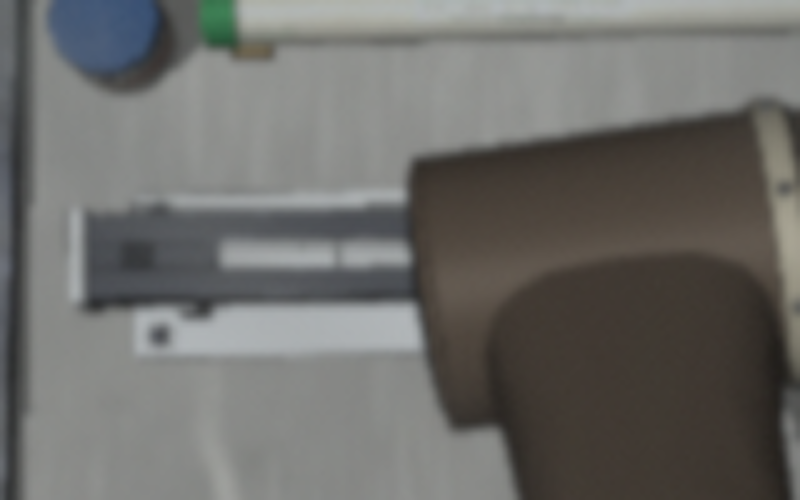

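>>> move_arm(commands=[[8.7,0,-0.2,0,0,0,0],[8.7,0,-0.2,0,0,0,0],[8.7,0.05,-0.2,1,0,0,0],[8.7,0.05,-0.2,3,0,0,0],[8.7,0.05,-0.2,6,0,0,0],[8.7,0.05,-0.2,8.1,0,0,0],[8.7,0.05,-0.2,8.4,0,0,0],[5.8,0.05,-0.2,8.4,0,0,0]])

```text
clock: 13.05
tool_pos: [0.5047, -0.1114, 0.0616]
orientation: [180.0, 0.0, -6.0]
force: [0.3, -0.8, -0.0]
opening: 0.0815
```

Run:
```python
from h import *
o=sensors.get_obs(); print(o["tool_pos"],o["orientation"],o["opening"],o["force"])
plan((.544,.088,.14,1.4),(.544,.088,.052,1.4))
s=cams.snapshot("wrist"); save(s,"w12")
```

```text
[ 0.50470365 -0.11141511  0.06161079] [ 1.79988200e+02  1.45331223e-02 -5.97139808e+00] 0.08150713873000609 [ 0.33453349 -0.77321396 -0.03850691]
(0.544, 0.088, 0.14, 1.4) shift [  1.83 -20.24  -7.84] rot [ 0.0002  0.0003 -0.1287]
(0.544, 0.088, 0.052, 1.4) shift [  1.83 -20.24   0.96] rot [ 0.0002  0.0003 -0.1287]
```

View pics/w12.png

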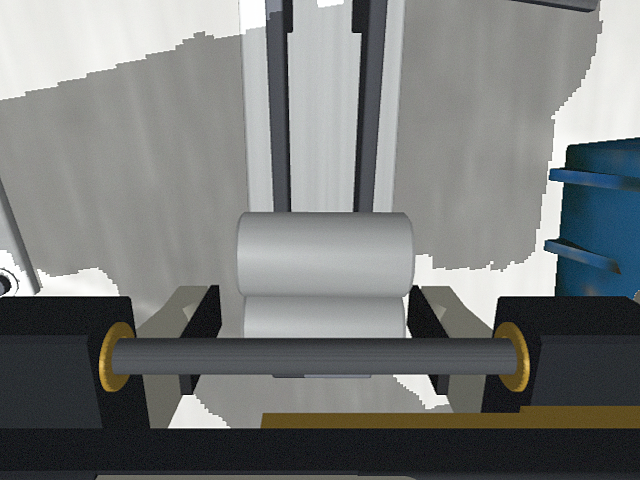

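>>> move_arm(commands=[[5.8,0,0,0,0,0,0],[5.8,0,0,0,0,0,0],[5.8,0,0,0,0,0,0],[5.8,0,0,0,0,0,0],[5.8,0,0,-1.5,0,0,0],[5.8,0,0,-4,0,0,0],[5.8,0,0,-7,0,0,0],[5.8,0.4,-4,-8,0,0,-0.03]])

```text
clock: 14.1
tool_pos: [0.5124, -0.073, 0.1436]
orientation: [-180.0, -0.1, -4.4]
force: [0.1, 1.3, -3.1]
opening: 0.0617
```

Run:
```python
from h import *
o=sensors.get_obs(); print(o["tool_pos"],o["orientation"],o["opening"],o["force"])
plan((.544,.088,.14,1.4),(.544,.088,.052,1.4))
s=cams.snapshot("wrist"); save(s,"w13")
```

```text
[ 0.51241643 -0.07302351  0.14361307] [-1.79968197e+02 -6.61667446e-02 -4.43182340e+00] 0.06167640626082905 [ 0.08672142  1.27079728 -3.11392164]
(0.544, 0.088, 0.14, 1.4) shift [  1.9  -16.3    0.37] rot [-0.0005 -0.0012 -0.1018]
(0.544, 0.088, 0.052, 1.4) shift [  1.89 -16.29   9.17] rot [-0.0005 -0.0012 -0.1018]
```

View pics/w13.png

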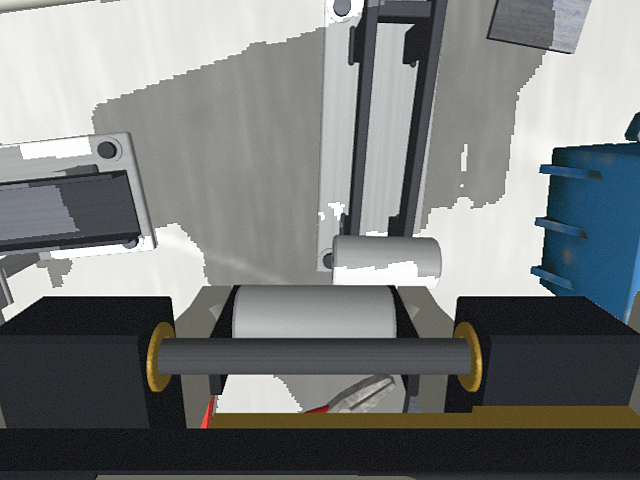

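>>> move_arm(commands=[[5.8,0.5,-5,0,0,0,-0.03],[5.8,1.1,-10,0,0,0,-0.06],[5.8,1.7,-14.5,0,0,0,-0.1],[5.8,1.9,-16.3,0.5,0,0,-0.102],[5.8,1.9,-16.3,4,0,0,-0.102],[5.8,1.9,-16.3,7.5,0,0,-0.102],[5.8,1.9,-16.3,8.8,0,0,-0.102],[5.8,1.9,-16.3,9.2,0,0,-0.102]])

```text
clock: 15.15
tool_pos: [0.5435, 0.0883, 0.0499]
orientation: [179.9, 0.1, 1.5]
force: [-10.5, -0.1, 24.5]
opening: 0.0617
```

Run:
```python
from h import *
o=sensors.get_obs(); print(o["tool_pos"],o["orientation"],o["opening"],o["force"])
s=cams.snapshot("wrist"); save(s,"w14")
```

```text
[0.54347107 0.08834778 0.04992227] [1.79945447e+02 7.74309862e-02 1.54559543e+00] 0.06165436461847114 [-10.45166315  -0.06812067  24.54458258]
```

View pics/w14.png

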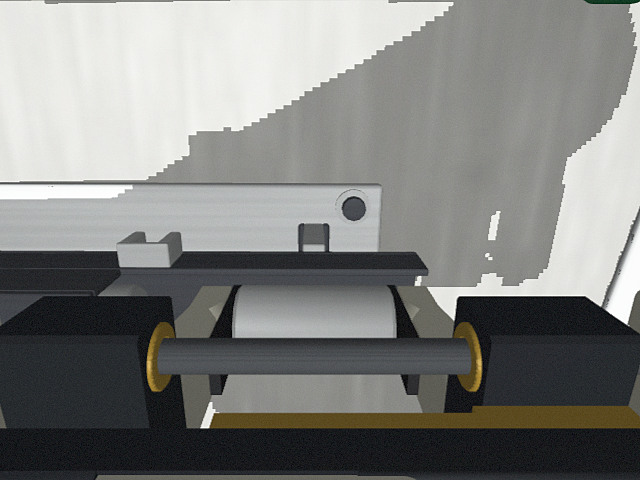

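>>> move_arm(commands=[[6.2,-0.05,0,-0.2,0,0,0],[8.7,-0.05,0,-0.1,0,0,0],[8.7,-0.05,0,-0.1,0,0,0],[8.7,-0.05,0,-1,0,0,0],[4,0,0,-5,0,0,0],[0,0.1,3,-5.5,0,0,0],[0,0.1,7.5,-5.5,0,0,0],[0,0.1,7.5,-5.5,0,0,0]])

```text
clock: 16.2
tool_pos: [0.5467, 0.0118, 0.1054]
orientation: [-180.0, -0.0, 1.4]
force: [-0.5, 0.2, -0.8]
opening: 0.0522
```

Run:
```python
from h import *
o=sensors.get_obs(); print(o["tool_pos"],o["orientation"],o["opening"],o["force"])
s=cams.snapshot("wrist"); save(s,"w15")
plan((.5445,.0325,.056,1.4))
```

```text
[0.54670018 0.01183463 0.10541294] [-1.79993856e+02 -3.14351620e-02  1.40924574e+00] 0.05220693998884449 [-0.46963129  0.24065192 -0.7718086 ]
(0.5445, 0.0325, 0.056, 1.4) shift [-0.2  -1.97  4.93] rot [-0.0002 -0.0008  0.0008]
```

View pics/w15.png

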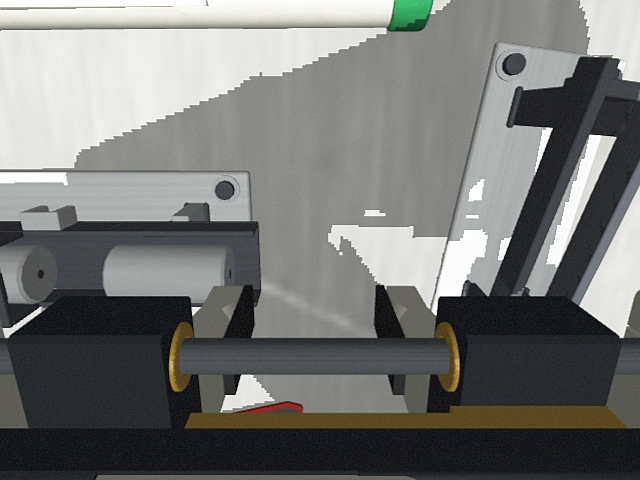

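Run:
```python
from h import *
s=cams.snapshot("wrist"); save(s,"w15c",(0,180,280,330),2.8)
print("slug1 rear centre",bp(s,40,274,.061),"slug2 rear",bp(s,231,273,.061),"tray end",bp(s,260,225,.063))
s=cams.snapshot("side"); save(s,"s15",(210,180,350,360),4)
s=cams.snapshot("top"); save(s,"t15",(200,150,360,250),5)
```

```text
slug1 rear centre [0.53901222 0.16285795 0.061     ] slug2 rear [0.5423442  0.05867092 0.061     ] tray end [0.57052853 0.04223194 0.063     ]
```

View pics/w15c.png

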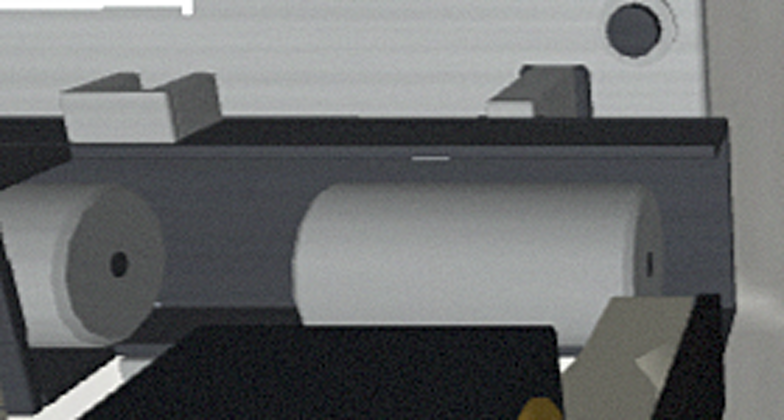

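View pics/s15.png

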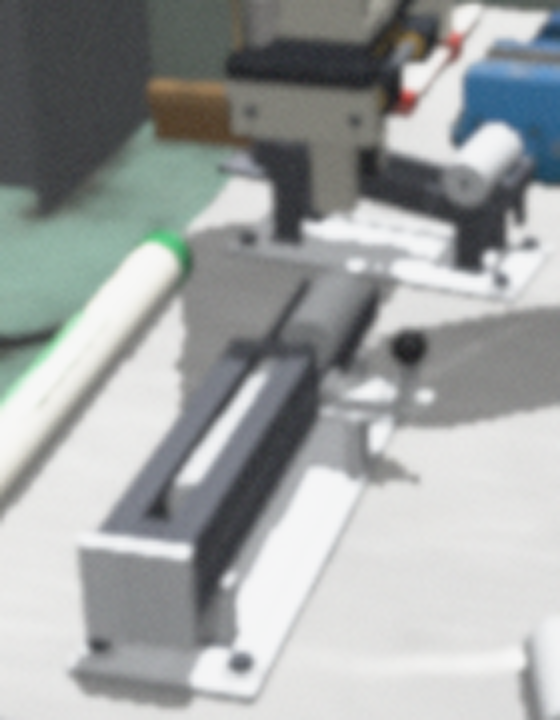

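View pics/t15.png

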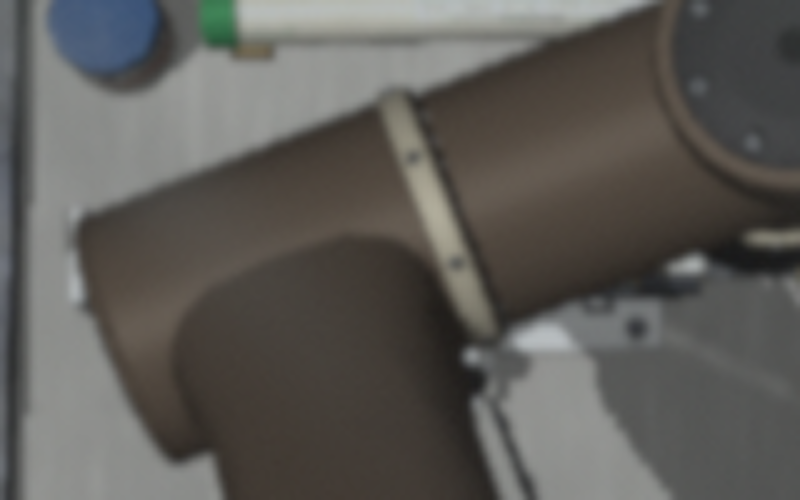

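>>> move_arm(commands=[[0,-0.1,0,0,0,0,0],[0,-0.1,0,0,0,0,0],[0,-0.1,0,1,0,0,0],[0,-0.1,0,3,0,0,0],[0,-0.1,0,4.9,0,0,0],[0,-0.15,-1,4.9,0,0,0],[0,-0.15,-2.2,4.9,0,0,0],[0,-0.15,-3.5,4.9,0,0,0]])

```text
clock: 17.4
tool_pos: [0.5447, 0.0499, 0.0563]
orientation: [-180.0, -0.1, 1.6]
force: [-1.0, -1.8, -0.8]
opening: 0.0005
```

Run:
```python
from h import *
o=sensors.get_obs(); print(o["tool_pos"],o["orientation"],o["opening"],o["force"])
plan((.543,.138,.056,1.4))
```

```text
[0.54470741 0.04987846 0.05627244] [-1.79995446e+02 -5.29587239e-02  1.58129054e+00] 0.0005343478943165249 [-0.99483135 -1.84980272 -0.78734826]
(0.543, 0.138, 0.056, 1.4) shift [ 0.07 -8.81  0.03] rot [-0.0001 -0.0009  0.0032]
```

>>> move_arm(commands=[[0,0.05,-1.2,0,0,0,0],[0,0.05,-2.4,0,0,0,0],[0,0.05,-3.6,0,0,0,0],[0,0.05,-4.8,0,0,0,0],[0,0.05,-6,0,0,0,0],[0,0.05,-7.2,0,0,0,0],[0,0.05,-8.2,0,0,0,0],[0,0.05,-8.8,0,0,0,0]])

```text
clock: 18.4
tool_pos: [0.5423, 0.1363, 0.056]
orientation: [179.9, 0.0, 1.6]
force: [1.7, -10.4, 5.6]
opening: 0.0008
```

Run:
```python
from h import *
s=cams.snapshot("wrist"); save(s,"w17",(150,230,400,420),3);o=sensors.get_obs(); print(o["tool_pos"],o["orientation"],o["opening"],o["force"])
```

```text
[0.54248161 0.13690104 0.05594242] [1.79922830e+02 1.17201405e-02 1.57895662e+00] 0.00066732792432922 [ 1.08346167 -5.53822917  4.00669728]
```

View pics/w17.png

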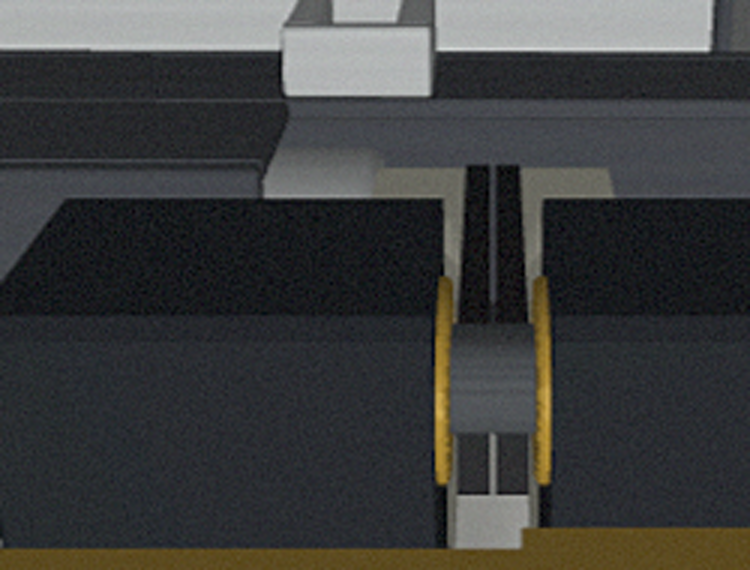

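Proud about 10 mm now; push on slowly to TCP y ≈ 0.147.

>>> move_arm(commands=[[0,0.02,-0.3,0,0,0,0],[0,0.02,-0.6,0,0,0,0],[0,0.02,-0.8,0,0,0,0],[0,0.02,-0.9,0,0,0,0],[0,0.02,-1,0,0,0,0],[0,0.02,-1,0,0,0,0],[0,0.02,-1,0,0,0,0],[0,0.02,-1,0,0,0,0]])

```text
clock: 19.45
tool_pos: [0.5422, 0.1456, 0.0559]
orientation: [179.9, 0.0, 1.5]
force: [2.1, -10.7, 4.8]
opening: 0.0006
```

Run:
```python
from h import *
s=cams.snapshot("wrist"); save(s,"w18",(150,230,400,420),3);o=sensors.get_obs(); print(o["tool_pos"],o["orientation"],o["opening"],o["force"])
```

```text
[0.54213661 0.14557169 0.05592427] [1.79880418e+02 4.78249136e-02 1.54990387e+00] 0.0002821274126700348 [  2.29470898 -10.38278009   4.98538495]
```

View pics/w18.png

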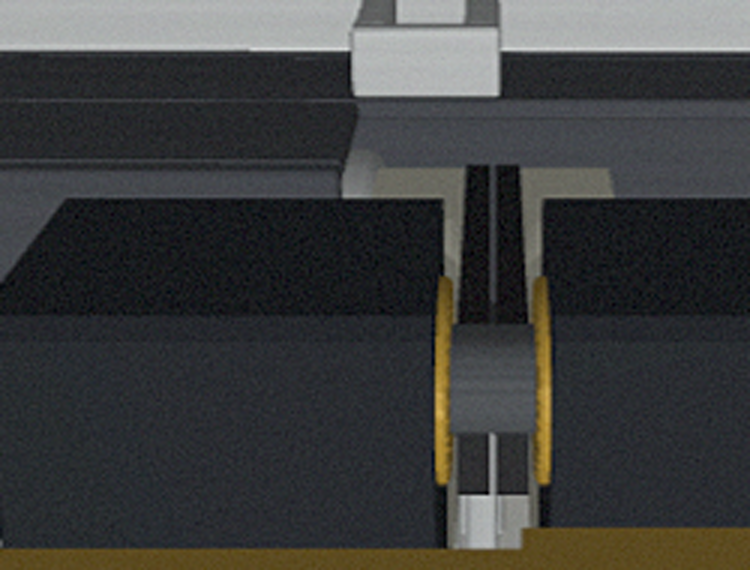

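>>> move_arm(commands=[[0,0.03,-0.05,0,0,0,0],[0,0.03,-0.1,0,0,0,0],[0,0.03,-0.15,0,0,0,0],[0,0.03,-0.2,0,0,0,0],[0,0.03,-0.2,0,0,0,0],[0,0.03,-0.2,0,0,0,0],[0,0.03,-0.2,0,0,0,0],[0,0.03,-0.2,0,0,0,0]])

```text
clock: 20.5
tool_pos: [0.542, 0.1458, 0.0559]
orientation: [179.7, 0.1, 1.5]
force: [3.7, -18.3, 6.4]
opening: 0.0003
```

Run:
```python
from h import *
s=cams.snapshot("wrist"); save(s,"w19",(150,230,400,420),3);o=sensors.get_obs(); print(o["tool_pos"],o["orientation"],o["opening"],o["force"])
```

```text
[0.542049   0.14575679 0.05593776] [1.79746929e+02 1.20733554e-01 1.52906793e+00] 0.00023892890651384867 [  2.61814041 -18.4272494    6.60182214]
```

View pics/w19.png

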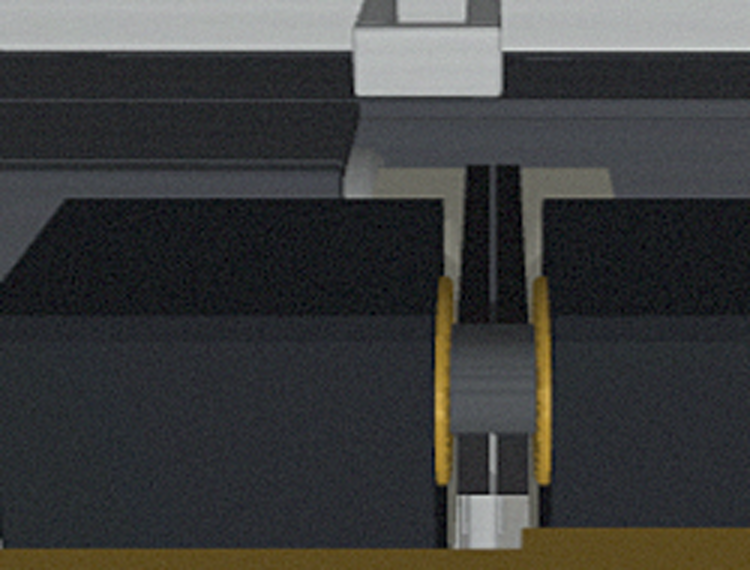

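>>> move_arm(commands=[[0,0.05,0.5,0,0,0,0],[0,0.05,0.5,-0.6,0,0,0],[0,0.05,0.5,-1.2,0,0,0],[0,0.05,0.2,-1.2,0,0,0],[0,0.05,-0.1,-1.2,0,0,0],[0,0.05,-0.2,-1.2,0,0,0],[0,0.05,-0.25,-1.2,0,0,0],[0,0.05,-0.25,-1.2,0,0,0]])

```text
clock: 21.55
tool_pos: [0.5433, 0.1479, 0.0687]
orientation: [179.7, 0.0, 1.6]
force: [4.1, -19.9, 10.2]
opening: 0.0003
```

Run:
```python
from h import *
s=cams.snapshot("wrist"); save(s,"w20",(150,230,400,420),3);o=sensors.get_obs(); print(o["tool_pos"],o["orientation"],o["opening"],o["force"])
```

```text
[0.54327889 0.14787144 0.06864453] [1.79712722e+02 4.48901543e-02 1.57431069e+00] 0.0004024024951681031 [  4.85240382 -19.38632344   9.78170865]
```

View pics/w20.png

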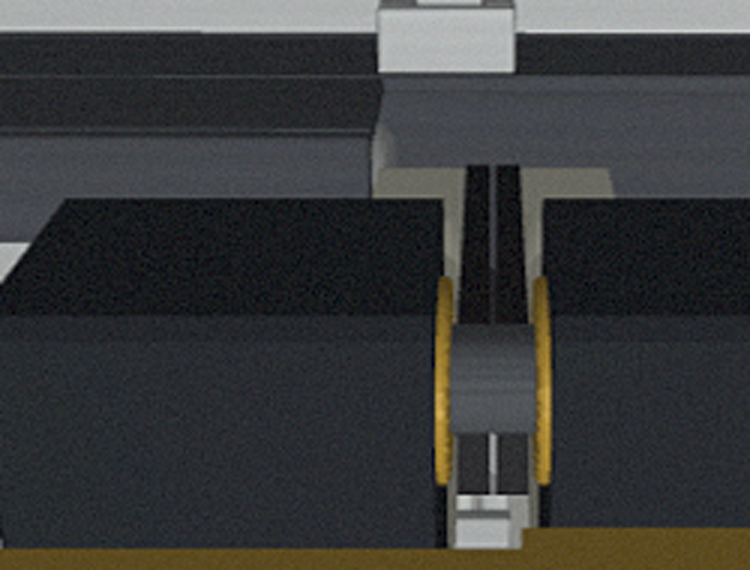

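Run:
```python
from h import *
plan((.443,.1535,.118,1.4),(.443,.1535,.076,1.4))
```

```text
(0.443, 0.1535, 0.118, 1.4) shift [-10.01  -0.81  -4.93] rot [0.005  0.0008 0.003 ]
(0.443, 0.1535, 0.076, 1.4) shift [-10.01  -0.83  -0.73] rot [0.005  0.0008 0.003 ]
```

>>> move_arm(commands=[[0,0,0.8,0,0,0,0],[0,0,0.8,-3,0,0,0],[0,-1,0.5,-5.5,0,0,0],[0,-5,0,-5.5,0,0,0],[0,-9,-0.6,-5.5,0,0,0.003],[0,-10,-0.6,-5,0,0,0.003],[0,-10,-0.6,-2,0,0,0.003],[0,-10,-0.6,-0.8,0,0,0.003]])

```text
clock: 22.6
tool_pos: [0.4425, 0.1547, 0.0744]
orientation: [180.0, 0.1, 1.4]
force: [-0.7, -0.3, -0.8]
opening: 0.0003
```

Run:
```python
from h import *
s=cams.snapshot("wrist"); save(s,"w21");o=sensors.get_obs(); print(o["tool_pos"],o["orientation"],o["opening"],o["force"])
```

```text
[0.44216357 0.15422455 0.07339254] [1.79904517e+02 1.44689910e-01 1.38224808e+00] 0.0006265935584331929 [-0.5934052  -0.4614926  -0.78913333]
```

View pics/w21.png

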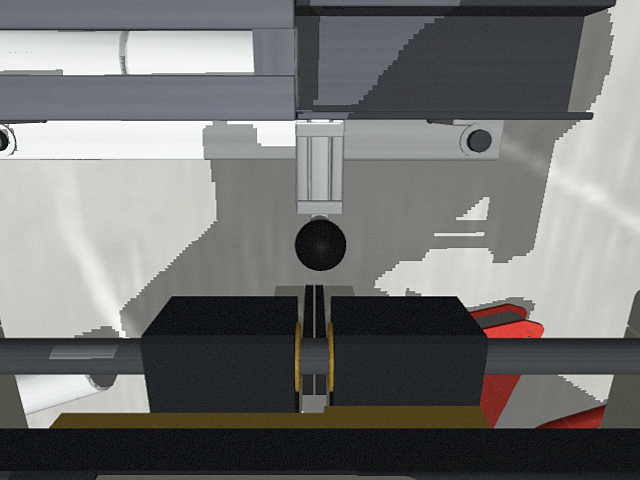

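>>> move_arm(commands=[[0,0.8,0,0,0,0,0],[0,1.6,0,0,0,0,0],[0,2.4,0,0,0,0,0],[0,3.2,0,0,0,0,0],[0,4,0,0,0,0,0],[0,4.6,0,0,0,0,0],[0,5.1,0,0,0,0,0],[0,5.4,0,0,0,0,0]])

```text
clock: 23.65
tool_pos: [0.4964, 0.1556, 0.0754]
orientation: [180.0, 0.1, 1.4]
force: [-11.1, 1.9, 6.2]
opening: -0.0
```

Run:
```python
from h import *
s=cams.snapshot("wrist"); save(s,"w22");o=sensors.get_obs(); print(o["tool_pos"],o["orientation"],o["opening"],o["force"])
print(bp(s,320,245,.086))
```

```text
[0.49624931 0.15544962 0.0752852 ] [1.79949543e+02 1.18045320e-01 1.35939409e+00] 0.0004955361156785909 [-6.69117261  0.09715608  2.65071535]
[0.52773763 0.15477137 0.086     ]
```

View pics/w22.png

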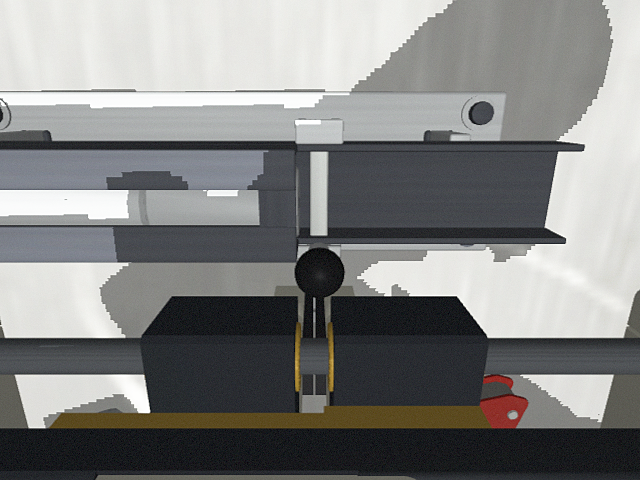

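>>> move_arm(commands=[[0,0.1,0,0,0,0,0],[0,0.2,0,0,0,0,0],[0,0.3,0,0,0,0,0],[0,0.3,0,0,0,0,0],[0,0.4,0,0,0,0,0],[0,0.4,0,0,0,0,0],[0,0.4,0,0,0,0,0],[0,0.4,0,0,0,0,0]])

```text
clock: 24.7
tool_pos: [0.4971, 0.1545, 0.0747]
orientation: [179.9, 0.4, 1.3]
force: [-17.4, 2.0, 8.7]
opening: 0.0005
```

Run:
```python
from h import *
s=cams.snapshot("wrist"); save(s,"w23",(220,80,420,300),3);o=sensors.get_obs(); print(o["tool_pos"],o["orientation"],o["opening"],o["force"])
print(bp(s,320,272,.086))
```

```text
[0.49713578 0.15452685 0.0747423 ] [179.86107609   0.37487717   1.32338258] 0.00032492405265475977 [-17.36342293   1.94981356   8.78972105]
[0.51749308 0.15336874 0.086     ]
```

View pics/w23.png

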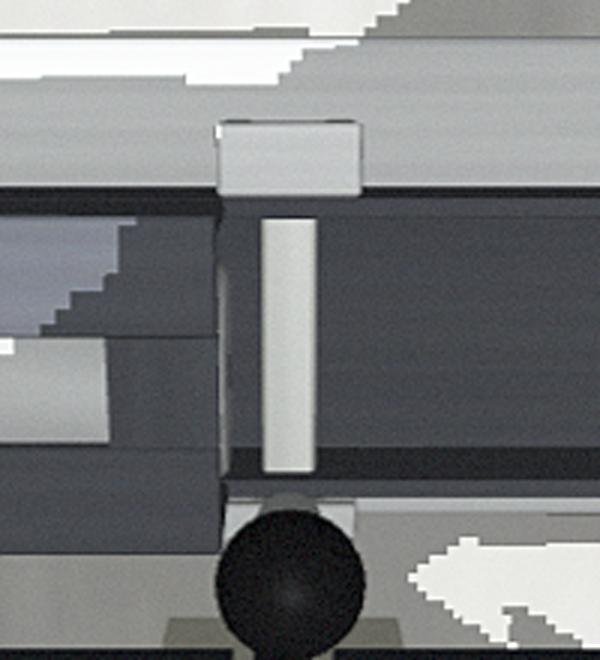

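Run:
```python
from h import *
plan((.357,.315,.15,19))
```

```text
(0.357, 0.315, 0.15, 19) shift [-13.69 -16.35  -7.48] rot [ 0.0014  0.0069 -0.3085]
```

>>> move_arm(commands=[[0,-2,0,0,0,0,0],[0,-4,0,-3,0,0,0],[4,-5,-1,-7.5,0,0,-0.05],[8.7,-7,-5,-7.5,0,0,-0.12],[8.7,-10,-10,-7.5,0,0,-0.2],[8.7,-13,-15,-7.5,0,0,-0.28],[8.7,-13.7,-16.3,-7.5,0,0,-0.308],[8.7,-13.7,-16.3,-7.5,0,0,-0.308]])

```text
clock: 25.75
tool_pos: [0.36, 0.3166, 0.1507]
orientation: [-180.0, -0.0, 19.2]
force: [0.6, -0.1, 0.9]
opening: 0.0546
```

Run:
```python
from h import *
import pickle
s=cams.snapshot("wrist"); save(s,"w24");pickle.dump(s,open("w24.pkl","wb"));o=sensors.get_obs(); print(o["tool_pos"],o["orientation"],o["opening"],o["force"])
s=cams.snapshot("side"); save(s,"s24")
s=cams.snapshot("top"); save(s,"t24",(160,140,420,340),3)
```

```text
[0.36019728 0.31569132 0.15057886] [ 1.79992457e+02 -1.42965203e-02  1.90573006e+01] 0.058793037941319126 [-0.12162217 -0.20397308  0.09836423]
```

View pics/w24.png

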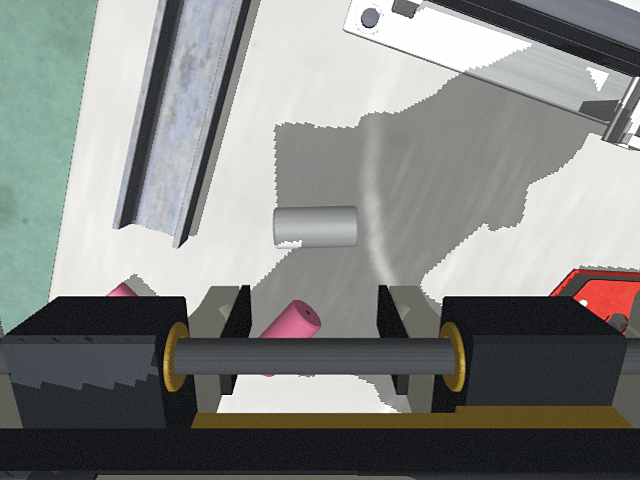

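View pics/t24.png

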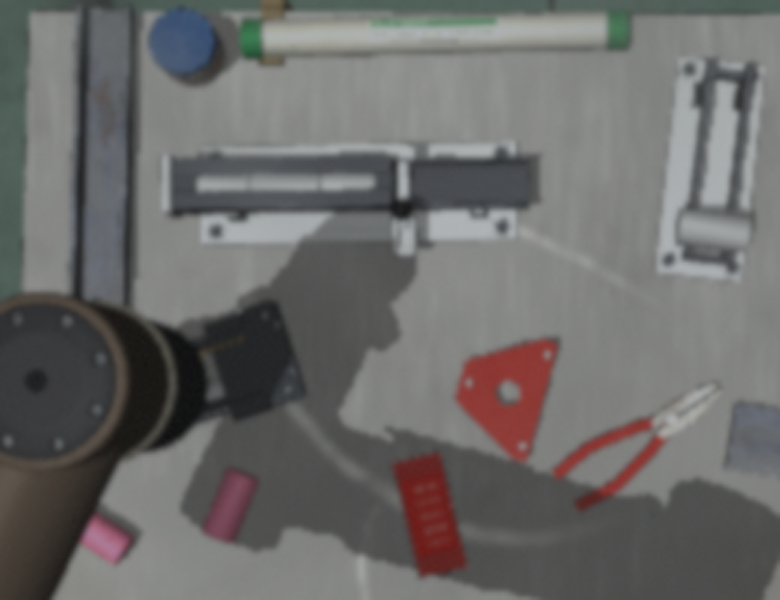

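Run:
```python
from h import *
import pickle
s=pickle.load(open("w24.pkl","rb")); save(s,"w24c",(260,190,370,260),6)
```

```text
(no output)
```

View pics/w24c.png

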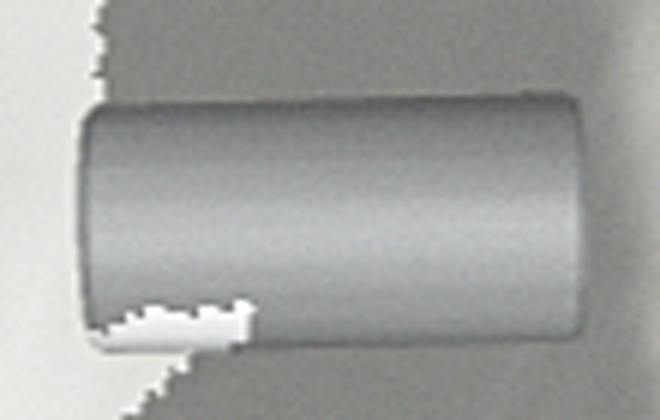

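The crop confirms it: plain grey steel cylinder, the other two being pink.

Run:
```python
from h import *
import pickle
s=pickle.load(open("w24.pkl","rb"))
g=lambda L,ou,ov,f:[(ou+(x+.5)/f-.5,ov+(y+.5)/f-.5) for x,y in L]
c,y,r=fitslug(s,.016,g([(79,180),(79,260),(150,103),(300,99),(480,95),(583,170),(583,260),(150,351),(300,346),(500,339)],260,190,6),[.357,.315,.33]); print(c,y,r)
plan((c[0],c[1],.006,y))
```

```text
[0.35735019 0.31562756] 20.858155817119158 [1.07 0.78 0.43 0.46 0.64 0.73 1.11 0.38 0.54 0.8 ]
(np.float64(0.35735019029045295), np.float64(0.31562756195486646), 0.006, np.float64(20.858155817119158)) shift [-0.28 -0.18 14.45] rot [ 0.0003  0.     -0.0333]
```

>>> move_arm(commands=[[8.7,-0.25,-0.15,0,0,0,-0.033],[8.7,-0.25,-0.15,3,0,0,-0.033],[8.7,-0.25,-0.15,6,0,0,-0.033],[8.7,-0.25,-0.15,9,0,0,-0.033],[8.7,-0.25,-0.15,12,0,0,-0.033],[8.7,-0.25,-0.15,14,0,0,-0.033],[8.7,-0.25,-0.15,14.4,0,0,-0.033],[5.8,-0.25,-0.15,14.4,0,0,-0.033]])

```text
clock: 26.9
tool_pos: [0.3575, 0.3162, 0.0069]
orientation: [180.0, -0.0, 20.9]
force: [0.2, -0.8, -0.6]
opening: 0.0816
```

>>> move_arm(commands=[[5.8,0,0,0,0,0,0],[5.8,0,0,0,0,0,0],[5.8,0,0,0,0,0,0],[5.8,0,0,-0.5,0,0,0],[5.8,0,0,-4,0,0,0],[5.8,0,0,-9,0,0,0],[5.8,0,0,-14,0,0,0],[5.8,0,0,-15.5,0,0,0]])

```text
clock: 27.9
tool_pos: [0.3577, 0.3175, 0.1647]
orientation: [-179.8, -0.2, 20.9]
force: [0.3, -0.2, -4.2]
opening: 0.0617
```

Run:
```python
from h import *
s=cams.snapshot("wrist"); save(s,"w25");o=sensors.get_obs(); print(o["tool_pos"],o["orientation"],o["opening"],o["force"])
plan((.42,.17,.16,10),(.566,-.1205,.16,-6),(.566,-.1205,.074,-6))
```

```text
[0.35775045 0.31745702 0.16487585] [-179.80495749   -0.21620172   20.94025883] 0.06232187865840667 [ 0.9527261   1.46551066 -1.76588169]
(0.42, 0.17, 0.16, 10) shift [ 0.54 16.    0.44] rot [-0.0038 -0.0034  0.1909]
(0.566, -0.1205, 0.16, -6) shift [ 3.8  48.35  0.34] rot [-0.0042 -0.0029  0.4702]
(0.566, -0.1205, 0.074, -6) shift [ 3.76 48.38  8.94] rot [-0.0042 -0.0029  0.4702]
```

View pics/w25.png

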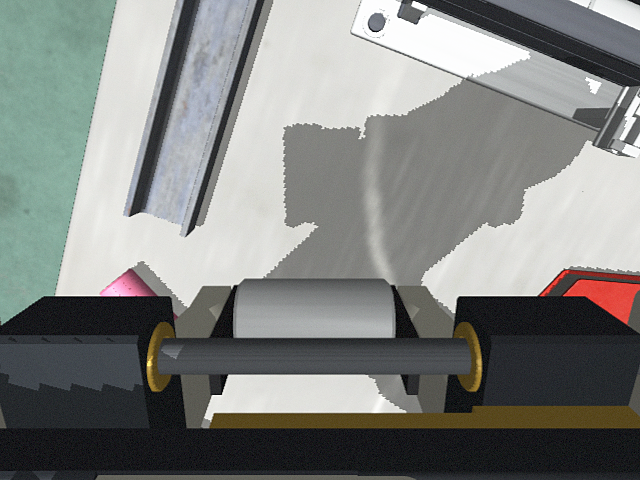

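Run:
```python
from h import *
plan((.543,-.1178,.15,-6))
```

```text
(0.543, -0.1178, 0.15, -6) shift [ 1.74 47.28  1.33] rot [-0.0042 -0.0029  0.4702]
```

>>> move_arm(commands=[[5.8,0.2,5.5,0,0,0,0.055],[5.8,0.4,11.5,0,0,0,0.11],[5.8,0.6,17.5,0,0,0,0.17],[5.8,0.9,23.5,0,0,0,0.23],[5.8,1.1,29.5,0,0,0,0.29],[5.8,1.3,35.5,0,0,0,0.35],[5.8,1.5,41.5,0,0,0,0.41],[5.8,1.7,47.2,0.5,0,0,0.47]])

```text
clock: 28.95
tool_pos: [0.5413, -0.1204, 0.1546]
orientation: [-180.0, 0.1, -6.1]
force: [1.1, 1.1, -3.4]
opening: 0.0615
```

Run:
```python
from h import *
s=cams.snapshot("wrist"); save(s,"w26");o=sensors.get_obs(); print(o["tool_pos"],o["orientation"],o["opening"],o["force"])
plan((.543,-.1178,.0715,-6))
```

```text
[ 0.54283905 -0.12531173  0.15344976] [179.87946218   0.18487241  -6.42227227] 0.06192327424785991 [ 7.66263495 -4.05655829 -0.75538897]
(0.543, -0.1178, 0.0715, -6) shift [-0.04 -0.77  8.19] rot [ 0.0021  0.0032 -0.0074]
```

View pics/w26.png

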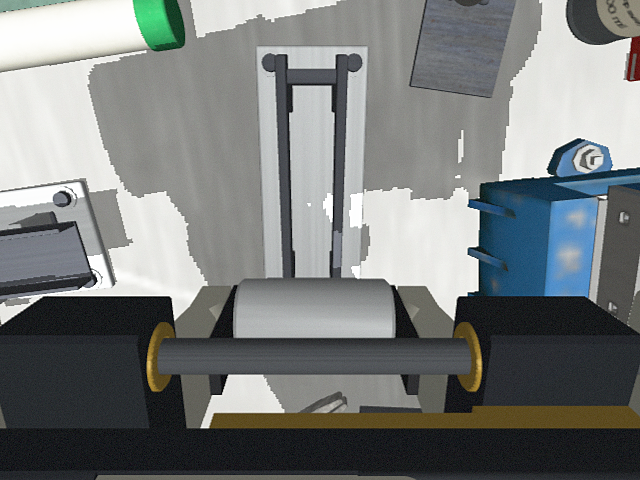

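>>> move_arm(commands=[[5.8,0,0,0,0,0,0],[5.8,0,0,0,0,0,0],[5.8,0,0,0,0,0,0],[5.8,0,0,3,0,0,0],[5.8,0,0,5,0,0,0],[5.8,0,0,6,0,0,0],[5.8,0,0,6.5,0,0,0],[5.8,0,0,6.5,0,0,0]])

```text
clock: 30.0
tool_pos: [0.5419, -0.1183, 0.0919]
orientation: [180.0, -0.0, -6.0]
force: [0.2, -0.2, -2.9]
opening: 0.062
```

Run:
```python
from h import *
s=cams.snapshot("wrist"); save(s,"w27");o=sensors.get_obs(); print(o["tool_pos"],o["orientation"],o["opening"],o["force"])
plan((.543,-.1178,.0715,-6))
```

```text
[ 0.5421045  -0.11835705  0.09219032] [-1.79998153e+02 -5.64317492e-02 -5.97548002e+00] 0.06172277339540358 [-0.12990847  0.0215544  -3.11689232]
(0.543, -0.1178, 0.0715, -6) shift [ 0.08 -0.06  2.07] rot [-0.     -0.001   0.0004]
```

View pics/w27.png

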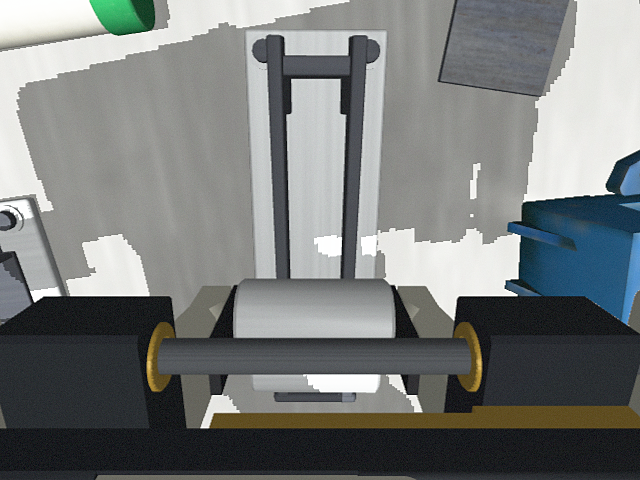

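>>> move_arm(commands=[[5.8,0.3,-0.05,0.5,0,0,0],[5.8,0.3,-0.05,1,0,0,0],[5.8,0.3,-0.05,1.5,0,0,0],[5.8,0.3,-0.05,1.8,0,0,0],[5.8,0.3,-0.05,2,0,0,0],[5.8,0.3,-0.05,2,0,0,0],[5.8,0.3,-0.05,2,0,0,0],[5.8,0.3,-0.05,2,0,0,0]])

```text
clock: 31.05
tool_pos: [0.5448, -0.1183, 0.0717]
orientation: [-180.0, -0.0, -6.0]
force: [-0.2, -0.1, -2.8]
opening: 0.0621
```

Run:
```python
from h import *
s=cams.snapshot("side"); save(s,"s28",(240,170,380,270),5);o=sensors.get_obs(); print(o["tool_pos"],o["orientation"],o["opening"],o["force"])
```

```text
[ 0.54476013 -0.11834556  0.07169852] [-1.79998001e+02 -1.51648426e-02 -6.00294344e+00] 0.06160349942141907 [-0.97242379  0.07044844 -3.72055781]
```

View pics/s28.png

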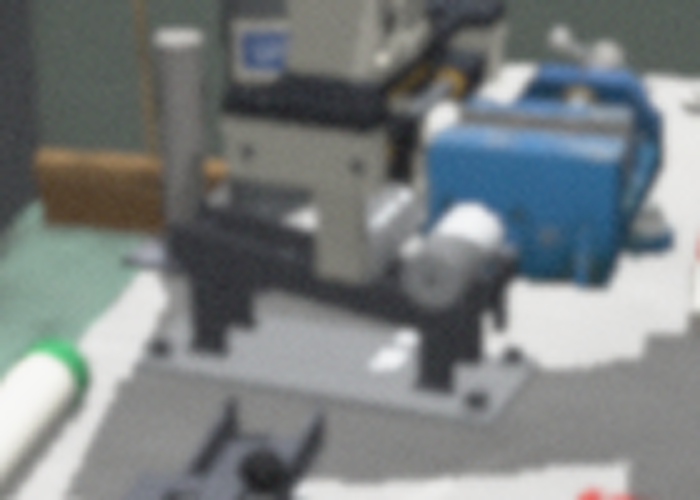

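>>> move_arm(commands=[[5.8,0,0,0.1,0,0,0],[5.8,0,0,0.15,0,0,0],[5.8,0,0,0.2,0,0,0],[5.8,0,0,0.2,0,0,0],[5.8,0,0,0.2,0,0,0],[5.8,0,0,0.2,0,0,0],[5.8,0,0,0.2,0,0,0],[5.8,0,0,0.2,0,0,0]])

```text
clock: 32.1
tool_pos: [0.5449, -0.1184, 0.0704]
orientation: [180.0, -0.0, -6.0]
force: [-3.6, 2.3, 5.4]
opening: 0.0617
```

Touching the rails lightly. Release and rise.

>>> move_arm(commands=[[6.3,0,0,0,0,0,0],[7,0,0,0,0,0,0],[8.7,0,0,0,0,0,0],[8.7,0,0,0,0,0,0],[8.7,0,0,-2,0,0,0],[8.7,0,0,-6,0,0,0],[8.7,0,0,-10,0,0,0],[8.7,0,0,-14,0,0,0]])

```text
clock: 33.1
tool_pos: [0.5445, -0.1184, 0.2108]
orientation: [180.0, 0.0, -6.0]
force: [0.4, -0.5, 0.4]
opening: 0.0866
```

Run:
```python
from h import *
s=cams.snapshot("wrist"); save(s,"w30");o=sensors.get_obs(); print(o["tool_pos"],o["opening"],o["force"])
s=cams.snapshot("side"); save(s,"s30",(210,170,390,360),3)
```

```text
[ 0.54721115 -0.11886194  0.21677312] 0.08706038704111559 [ 2.89727338 -0.54051787  5.99741489]
```

View pics/w30.png

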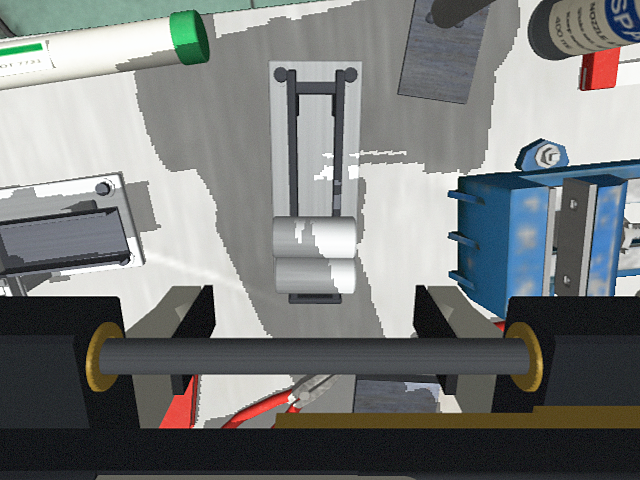

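View pics/s30.png

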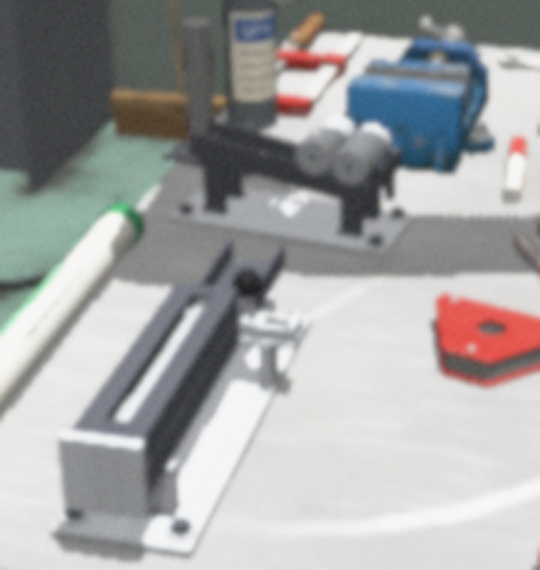

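Run:
```python
from h import *
plan((.50,.12,.2,1.4))
```

```text
(0.5, 0.12, 0.2, 1.4) shift [ -7.19 -23.24   1.4 ] rot [ 1.000e-04 -8.100e-03 -1.285e-01]
```

>>> move_arm(commands=[[8.7,-1.5,-5,0,0,0,-0.03],[8.7,-3,-10,0,0,0,-0.06],[8.7,-4.5,-15,0,0,0,-0.09],[8.7,-6,-20,0,0,0,-0.12],[8.7,-7.2,-23,0,0,0,-0.128],[8.7,-7.2,-23,0,0,0,-0.128],[8.7,-7.2,-23,0,0,0,-0.128],[8.7,-7.2,-23,0,0,0,-0.128]])

```text
clock: 34.2
tool_pos: [0.4972, 0.1171, 0.2094]
orientation: [180.0, 0.0, 1.3]
force: [0.3, -0.5, -0.2]
opening: 0.087
```

Run:
```python
from h import *
s=cams.snapshot("wrist"); save(s,"w31",(60,140,400,300),2.3)
s=cams.snapshot("side"); save(s,"s31",(210,170,390,360),3)
```

```text
(no output)
```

View pics/w31.png

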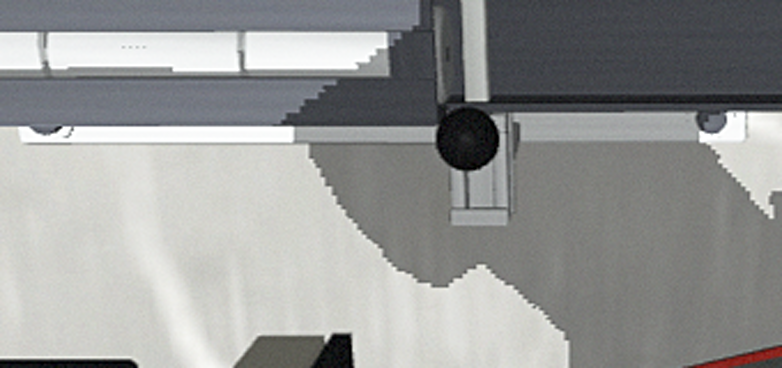

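Run:
```python
from h import *
s=cams.snapshot("wrist")
print("hole",bp(s,254.4,162.5,.061),"joint2/1",bp(s,60+240/2.3,140+50/2.3,.077),"joint1/in",bp(s,60+43/2.3,140+50/2.3,.077),"mouth edge",bp(s,60+435/2.3,140+30/2.3,.086),"knob",bp(s,60+467/2.3,140+139/2.3,.086))
```

```text
hole [0.53964339 0.16390092 0.061     ] joint2/1 [0.5407268  0.22623559 0.077     ] joint1/in [0.53931768 0.28772642 0.077     ] mouth edge [0.54920684 0.16380327 0.086     ] knob [0.51599138 0.1546832  0.086     ]
```

Run:
```python
from plant import job,sensors
print(sensors.get_obs()["qvel"].round(2)); print(job.close_job())
```

```text
[ 0.15  0.08  0.06 -0.07  0.03 -0.02]
the job is handed in; nothing more can be done
None
```

I carried out the whole job and handed it in at about 34 s of the 72 s allowed. No verdict was reported.

**Magazine:** I laid the two oldest slugs in the tray one after the other and pushed each into the tube. In the last wrist view the rear slug's face is at y ≈ 0.1639 m. My mouth readings were 0.1638–0.1645 m, so it is flush to about 1 mm. The joints between the slugs lie about 62 mm apart, so the column is tight.

**Closed end:** I did not feel a separate contact there. The final push stopped at about 20 N with the finger against the tube's mouth, so up to 4 mm of free length may remain behind the deepest slug.

**Keeper:** I slid it until the force rose to about 17 N. The knob had moved about 44 mm by then. The last view read about 42.5 mm, within the roughly 2 mm camera error and still above the 38 mm limit.

**Rack:** The remaining slug rolled down against the stop. The new grey slug lies square and centred behind it; I left the pink look-alikes alone.

**Other checks:** I saw no bystander move in the views I took, but did not measure them. The arm was clear of everything and nearly still at hand-in. During the second laying the tool pressed on the tray with about 25 N, below the 40 N limit.

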